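Hang the two-tier till caddy back on its stand

ROBOT

A 6-joint arm with a two-finger parallel gripper is mounted at the origin on a cart in front of the work surface, level with it; the furniture and walls round the work are solid. World frame = base frame: x ahead of the robot, y to its left, z up, the work surface at z = 0. Lengths are in m, angles in rad, forces in N, time in s.
With the tool pointing down it reaches from about 0.275 to 0.75 m from the base axis. Payload 10.2 kg.
Tool frame: the origin (TCP) lies midway between the tips of the shut fingers; the grasp point (between the pads) lies 19 mm behind it; z points along the fingers, y is the line along which they close (so a half turn about z gives the same grasp; the last joint's range is limited). The gripper opens to 85 mm and grips with 20 to 120 N. Pads are 22 mm wide; open, the fingers measure 114 mm over their backs; the gripper's body (76 mm by 85 mm) begins 54 mm behind the grasp point. The pads swing forward as they close: fully open they stand 13 mm farther back than shut.
Start: joints at [1.106, 0.313, 1.498, -0, 1.331, -0.223], TCP at [0.126, 0.51, 0.231] pointing down, gripper open.
Joint ranges: [-2.94, 2.94], [-0.97, 2.17], [0.19, 2.56], [-1.23, 4.37], [0.02, 3.11], [-2.88, 2.88]. Speed limits (rad/s): [2.39, 2.39, 3.01, 3.14, 3.14, 3.14].

INTERFACE

Orientations are given as a unit quaternion [w, x, y, z].
In Python, from station import bot gives the robot as it stands.
- The arm moves only by the tool arm_command, never from a script. Its argument "commands" is a list of rows, each an object of numbers: "x", "y", "z": the shift along the tool's x, y, z scaled (see below); "spin": the turn about the tool's z scaled (see below); "hand": the opening, from -1 (shut) to 1 (fully open). A call has 1 to 5 rows; each row is the pose to reach, as a shift and turn from the pose commanded when the call began, along the tool's axes at that moment; what a row does not reach only later rows make up. The controller multiplies each number of a shift by 25 cm and each number of a turn by 90 degrees. A row lasts 1/12 s, in which the tool goes at most 41.7 mm and 7.16 degrees, less where a joint would pass 70% of its speed; a pose out of reach is approached as far as the arm can. A call with a number of a shift or a turn outside -1 to 1 is refused whole. A call with a gripper value outside its range is refused whole. The fingers move at their own pace and stop on an object; "force" is the grip in N (left out, the last holds). Time passes only in rows, so rows that repeat a pose let the fingers close. It gives the time, the measured TCP pose, the force, the opening and the grip force at its end, in the units of the state.
- bot.read_state(): the state, without advancing time (a new reading comes with each control period).
- bot.read_camera(name): name is "side" or "top"; returns a dict with "color" (400x640x3 uint8, blue, green, red), "camera_matrix" (3x3 intrinsics, pixels), "dist" ([k1, k2, p1, p2, k3] as OpenCV has them; the pictures are not rectified), "R" (3x3) and "t" (3): a world point X has camera coordinates R X + t. Camera axes: x right, y down, z forward; pixel columns grow to the right and rows downward; lengths in m; the calibration is good to about 2 mm. A picture is of the moment at which its call begins. There is no depth.
- bot.finish_job(): hands the job in; it is judged then, once.
The state is a dict: "clock": time; "joints": joint angles; "qvel": joint speeds; "tau": joint torques, N m; "tcp_pos": TCP position; "ee_rot": TCP orientation; "contact_force": force on the tool from outside, world axes, zero at the start; "wrist_torque": the same for the moment, N m; "opening": finger opening in m; "gripper_force": force on a finger pad.
Only numpy, scipy, OpenCV 4.12 (cv2) and the standard library are available. Lean on these libraries where they do the work, as an engineer would, in place of code of your own. Each camera call takes 0.05 s, during which the arm holds its last target. There are 200 camera calls.

TASK

The two steel caddies that hang one under the other on the till stand have been washed; put them back up. First hang the caddy with the rod underneath on the stand's cross bar, then hang the flat-bottomed caddy by its hook from that rod, so that both hang straight and still, one below the other, clear of the counter and the stand's foot. Do not let either caddy tip over on the way, and leave the other things on the counter where they are.

Things in the scene. Friction and masses are not known exactly. Their poses are not given: they have to be found in the camera images.
- stand: Fixed counter stand. Dark foot plate, x = -55 to +95, y = +-80 mm, top at z = 9 mm. Two 10 mm upright rods at x = +65, y = +-70 mm (thin tie rod between them at z = 120 mm) bend forward at the top and carry a level cross bar. Origin: on the counter straight under the bar's middle. x points from the open front (robot's side) to the uprights, y along the bar.
- stand_bar (a point): Middle of the stand's cross bar: round steel, 6 mm thick, 140 mm long along the stand's y, 320 mm above the counter. Nothing is above or in front of it.
- rod_caddy: Upper caddy, loose, steel, about 0.22 kg: open box 54 deep (x), 64 mm wide (y) over its flat sides, on two side legs (40 mm deep in x) with a rod between them. Origin: centre of the legs' underside; floor at z = 54, rim of the sides at 100 mm. +x points from the front (slotted wall, 20 mm lower than the sides) to the back. Starts standing, front roughly towards the robot.
- rod_caddy_hook (a point): Seat in its hook: where a 6 mm bar's middle lies when hung, x = y = 0, z = 153 mm, 3 mm under the hook's inside top. Strap 24 mm wide (y), 3.5 mm thick: leans forward from the back wall's top, runs up at x = -8 mm (straight from z = 115 mm), bends over to the back (+x) and down. Mouth 13 mm wide, opens downward; tip 18 mm below the seat. Hung by it the caddy hangs upright.
- rod_caddy_rod (a point): Middle of the round 6 mm rod under the upper caddy (its lower loop), 9 mm above the caddy's origin, along y between the legs (58 mm clear). The window over the rod is open to front and back and 45 mm high from the rod's middle to the floor's underside.
- plain_caddy: Lower caddy, loose, steel, about 0.22 kg: the same open box, 54 deep (x), 64 mm wide (y), but flat-bottomed, without legs or rod. Origin: centre of its underside; rim of the flat sides at z = 68 mm. +x points from the front (slotted wall, 20 mm lower than the sides) to the back, where the strap rises. Starts standing with its front turned away from the robot.
- plain_caddy_hook (a point): Seat in its hook, x = y = 0, z = 137 mm: where a 6 mm rod's middle lies when hung. Same strap (24 mm wide in y) and hook as the upper caddy's, on a longer neck: it spans x = -10 to +13 mm, its outside top is 7 mm above and its tip 18 mm below the seat, and it bends over to the back (+x). Hung by it the caddy hangs upright.
- tape_grey: Roll of grey tape, 82 mm wide, 30 mm high, lying flat; bystander. Origin under its centre.
- tape_printed: Roll of white printed tape, 88 mm wide, 24 mm high, lying on the grey roll; bystander. Origin under its centre.
- wet_wipes: Green pack of wet wipes, 69x159x37 mm; bystander. Origin under its centre.
- order_pad: Spiral notepad, 130x94x13 mm; bystander. Origin under its centre.
- marker: Marker pen, white with a green cap, 135 mm long, 17 mm thick; bystander. Origin under its centre.
- card_wallet: Black card wallet, 70x100x14 mm; bystander. Origin under its centre.
- tape_dispenser: Pink bench tape dispenser, fixed furniture between the two caddies' places: 225 (along x) by 102 (along y) by 103 mm high. Origin under its centre.
- cash_box: Black cash drawer, fixed furniture to the left of the flat-bottomed caddy: 192 (x) by 407 (y) by 99 mm high, with a keyboard on it up to 125 mm. Origin under its centre.
- card_pack: Flat grey tin, 40x58x14 mm; bystander. Origin under its centre.

How it is judged:
On the way, in this order (a step that is already met when the one before it is completed fails the run):
1. the caddy with the rod hangs on the stand's bar and is let go (x of rod_caddy_hook in the frame of stand_bar between -0.008 and 0.008 m and y of rod_caddy_hook in the frame of stand_bar between -0.055 and 0.055 m and z of rod_caddy_hook in the frame of stand_bar between -0.007 and 0.007 m and angle between rod_caddy's own z axis and vertical below 0.25 rad and contact force between rod_caddy and stand above 0.8 N and contact force between the fingers and rod_caddy below 0.1 N), for 0.3 s.
2. the flat-bottomed caddy hangs from the rod and is let go (all of step 1 and x of plain_caddy_hook in the frame of rod_caddy_rod between -0.008 and 0.008 m and y of plain_caddy_hook in the frame of rod_caddy_rod between -0.022 and 0.022 m and z of plain_caddy_hook in the frame of rod_caddy_rod between -0.007 and 0.007 m and angle between plain_caddy's own z axis and vertical below 0.25 rad and contact force between plain_caddy and rod_caddy above 0.8 N and contact force between the fingers and plain_caddy below 0.1 N and contact force between plain_caddy and stand below 0.3 N), for 0.2 s.
At the end, for the whole second after the job is handed in: Released, still, within 0.25 rad of upright: the upper caddy's hook sits on the stand's bar (seat within 8 mm fore and aft, 7 mm in height, 55 mm along the bar), the flat-bottomed one's hook on the upper one's rod likewise (22 mm along the rod), borne by it alone, not touching the stand (all of step 2 and linear speed of each of rod_caddy, plain_caddy below 0.05 m/s).
It fails at once if a bystander is moved by more than 30 mm (distance of any of tape_grey, tape_printed, wet_wipes, order_pad, marker, card_wallet, card_pack from where it was at the start of the episode above 0.03 m).
It fails at once if a caddy is tipped over (more than 1 rad from upright) (angle between any of rod_caddy, plain_caddy's own z axis and vertical above 1 rad).
It also fails if it takes over 72 s, if anything falls off the work surface, if the arm or the gripper's body presses on something with over 40 N, if the wrist force passes 120 N, or if a joint passes its speed limit or range.

## Working session

There is one attempt and no reset: what is moved stays moved. The work goes in short steps, Python scripts to look and compute and a tool call to move; the robot and the scene stay as the last step left them, time stands still between calls to the robot, and variables do not carry over. Pictures are saved under pics/ and viewed, at most 10 in all, crops included, and the job is handed in when it is done.

Besides the shell and the picture viewer there is one more tool, called by a JSON object that holds its "fn" and its "kwargs". arm_command: Moves the arm, as the interface text tells. Its arguments: {"type":"object","properties":{"commands":{"type":"array"},"force":{"type":"number"}},"required":["commands"]}

```bash
mkdir -p pics; ls; python3 - <<'E'
from station import bot
import cv2,numpy as np
s=bot.read_state();print(s)
for n in("side","top"):
    c=bot.read_camera(n);cv2.imwrite(f"pics/{n}0.png",c["color"])
    print(n,c["camera_matrix"],c["dist"],c["R"],c["t"],-np.array(c["R"]).T@np.array(c["t"]))
E
```

```text
pics
{'clock': 0.0, 'joints': array([ 1.10562018e+00,  3.13430544e-01,  1.49847805e+00, -6.38281580e-05,
        1.33099142e+00, -2.23422014e-01]), 'qvel': array([ 0.00108527, -0.00085011, -0.00052277, -0.0009381 ,  0.00094804,
        0.00036404]), 'tau': array([ 1.28234944e-03, -4.12262642e+01, -2.59737933e+01, -1.50340552e-04,
        4.12862515e-03, -1.93464636e-06]), 'tcp_pos': array([0.12560077, 0.50947168, 0.23072961]), 'ee_rot': array([-1.91464585e-04,  1.20575348e-01,  9.92703963e-01, -6.25779851e-04]), 'contact_force': array([-0.6133937 , -0.47507136, -0.32867423]), 'wrist_torque': array([-0.01347326, -0.04886866, -0.00225887]), 'gripper_force': 0.0, 'opening': 0.08573349773074769}
side [[376.80467008   0.         319.89481724]
 [  0.         376.80467008 200.59828551]
 [  0.           0.           1.        ]] [-0.00320914  0.          0.          0.          0.        ] [[ 0.96170842 -0.27404099 -0.0042962 ]
 [-0.17124812 -0.58858484 -0.79008985]
 [ 0.21398833  0.76057177 -0.612976  ]] [-0.48054015  0.28030201  1.15225047] [ 0.26357255 -0.84307537  0.92570115]
top [[401.69882122   0.         330.11920315]
 [  0.         401.69882122 206.96986703]
 [  0.           0.           1.        ]] [-0.03489423  0.          0.          0.          0.        ] [[ 0.02635135 -0.99919569  0.03022563]
 [-0.98034332 -0.0317447  -0.19472865]
 [ 0.19553153 -0.02450013 -0.98039133]] [0.04323578 0.54708993 1.61355188] [0.21969637 0.10010044 1.68713953]
```

View pics/side0.png

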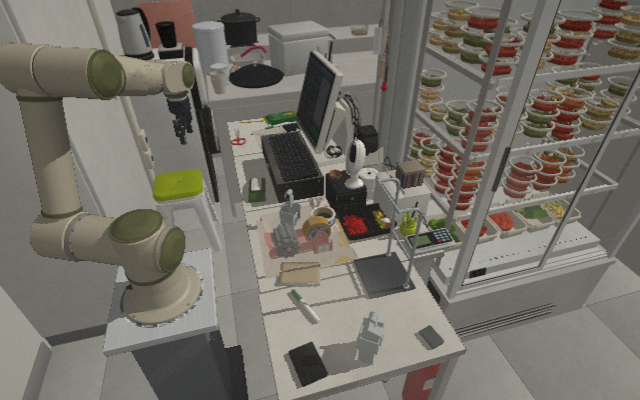

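View pics/top0.png

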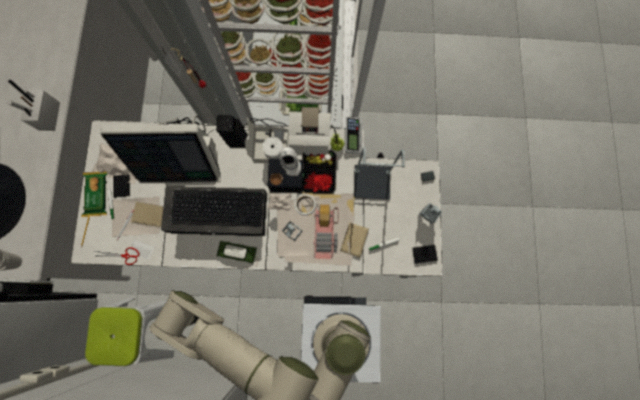

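Side view: rod caddy near (371,337), flat caddy near (287,225), stand foot near (385,272) with the bar near (400,200). Top view: rod caddy (430,214), flat caddy (291,230), stand (375,180). Next I'll enlarge these.

```bash
cat > u.py <<'E'
import cv2,numpy as np
from station import bot
def cam(n):return bot.read_camera(n)
def ray(c,p):
    q=cv2.undistortPoints(np.array([[p]],float),c["camera_matrix"],c["dist"])[0,0]
    R=np.array(c["R"]);return -R.T@np.array(c["t"]),R.T@np.array([*q,1])
def plane(c,p,z):
    o,d=ray(c,p);return o+d*(z-o[2])/d[2]
def tri(c1,p1,c2,p2):
    o,d=ray(c1,p1);e,f=ray(c2,p2)
    s=np.linalg.lstsq(np.c_[d,-f],e-o,rcond=None)[0]
    a,b=o+d*s[0],e+f*s[1];return (a+b)/2,np.linalg.norm(a-b)
def proj(c,X):
    r=cv2.Rodrigues(np.array(c["R"]))[0]
    return cv2.projectPoints(np.array(X,float).reshape(-1,3),r,np.array(c["t"],float),c["camera_matrix"],c["dist"])[0][:,0]
def crop(im,x0,x1,y0,y1,k):
    o=cv2.resize(im[y0:y1,x0:x1],None,fx=k,fy=k,interpolation=cv2.INTER_CUBIC)
    for x in range(-(-x0//10)*10,x1,10):cv2.putText(o,str(x),((x-x0)*k,8),0,.3,(0,0,255));cv2.line(o,((x-x0)*k,10),((x-x0)*k,14),(0,0,255))
    for y in range(-(-y0//10)*10,y1,10):cv2.putText(o,str(y),(0,(y-y0)*k+3),0,.3,(0,0,255));cv2.line(o,(20,(y-y0)*k),(24,(y-y0)*k),(0,0,255))
    return o
def comp(name,*cs):
    H=max(c.shape[0] for c in cs)
    cv2.imwrite(name,np.hstack([cv2.copyMakeBorder(c,0,H-c.shape[0],0,4,0) for c in cs]))
E
python3 - <<'E'
from u import *
s=cv2.imread("pics/side0.png");t=cv2.imread("pics/top0.png")
comp("pics/a.png",np.vstack([crop(s,350,430,170,300,4)[:,:]]),crop(t,345,445,140,250,4))
a=crop(s,350,395,308,365,8);b=crop(s,265,335,185,262,5)
comp("pics/b.png",a,b)
E
```

```text
(no output)
```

View pics/a.png

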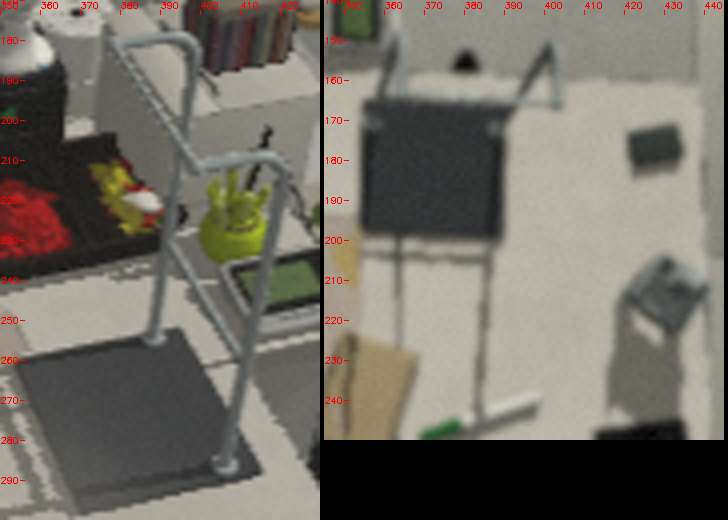

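View pics/b.png

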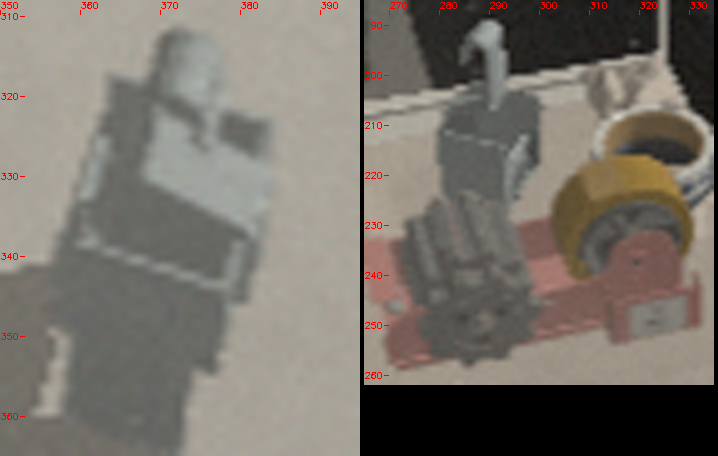

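```bash
python3 - <<'E'
from u import *
t=cv2.imread("pics/top0.png")
comp("pics/c.png",crop(t,270,315,205,260,8),crop(t,410,450,195,250,8))
S=cam("side");T=cam("top")
for p in[(355.5,165),(391,163.5),(389,200),(353,198)]:print("footT",plane(T,p,.009).round(4))
for p in[(352,260.5),(394.5,252),(415.5,287.5),(368,298)]:print("footS",plane(S,p,.009).round(4))
for p in[(377,181),(397,212)]:print("barS",plane(S,p,.32).round(4))
for p in[(389,254.5),(407,286)]:print("upright bases S",plane(S,p,.009).round(4))
print("hooktop rod S",plane(S,(372,312),.160).round(4))
print("hooktop plain S",plane(S,(288.5,190),.144).round(4))
E
```

```text
footT [ 0.7446 -0.0476  0.009 ]
footT [ 0.7571 -0.2034  0.009 ]
footT [ 0.5931 -0.1941  0.009 ]
footT [ 0.5968 -0.0389  0.009 ]
footS [ 0.5969 -0.0446  0.009 ]
footS [ 0.7477 -0.0479  0.009 ]
footS [ 0.7454 -0.2039  0.009 ]
footS [ 0.5915 -0.2004  0.009 ]
barS [ 0.6536 -0.05    0.32  ]
barS [ 0.6488 -0.1909  0.32  ]
upright bases S [ 0.7251 -0.0534  0.009 ]
upright bases S [ 0.7231 -0.1915  0.009 ]
hooktop rod S [ 0.5314 -0.3473  0.16  ]
hooktop plain S [0.4472 0.2161 0.144 ]
```

View pics/c.png

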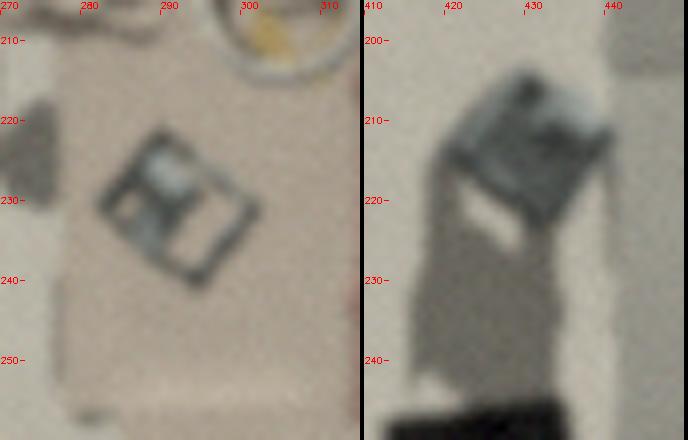

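```bash
python3 - <<'E'
from u import *
S=cam("side");T=cam("top")
A=lambda a,b:(np.linalg.norm(b-a).round(4),np.degrees(np.arctan2(*(b-a)[1::-1])).round(1))
for nm,z,ps in(("plain",.068,[(289.5,222),(301.5,231),(295,240),(282.5,231)]),("rod",.1,[(429.5,204.5),(440,212),(432.5,222.5),(420,214)])):
    P=[plane(T,p,z) for p in ps];print(nm,np.round(P,4)[:,:2].tolist(),np.mean(P,0).round(4))
    for i in range(4):print(i,A(P[i],P[(i+1)%4]))
print("tri hook plain",tri(S,(288.5,190),T,(290,226)))
for p in[(361,318),(383,323.5),(381,337)]:print("rodS",plane(S,p,.1).round(4))
for p in[(285,205),(300,204),(297,216.5),(280,211)]:print("plS",plane(S,p,.068).round(4))
E
```

```text
plain [[0.4749, 0.2233], [0.4395, 0.1731], [0.4021, 0.1978], [0.4372, 0.2499]] [0.4384 0.211  0.068 ]
0 (np.float64(0.0614), np.float64(-125.2))
1 (np.float64(0.0448), np.float64(146.5))
2 (np.float64(0.0628), np.float64(56.1))
3 (np.float64(0.0462), np.float64(-35.2))
rod [[0.5596, -0.3442], [0.5299, -0.3868], [0.4857, -0.3549], [0.519, -0.3044]] [ 0.5235 -0.3476  0.1   ]
0 (np.float64(0.0519), np.float64(-125.0))
1 (np.float64(0.0545), np.float64(144.2))
2 (np.float64(0.0605), np.float64(56.6))
3 (np.float64(0.0569), np.float64(-44.4))
tri hook plain (array([0.44708004, 0.21481293, 0.14495872]), np.float64(0.00024042432709795252))
rodS [ 0.5186 -0.3175  0.1   ]
rodS [ 0.566  -0.3479  0.1   ]
rodS [ 0.5462 -0.3816  0.1   ]
plS [0.4331 0.2316 0.068 ]
plS [0.4873 0.222  0.068 ]
plS [0.4605 0.1558 0.068 ]
plS [0.4088 0.2026 0.068 ]
```

Picture a: bar ends at side-view (377,181) and (397,212). Foot corners are at top-view (355,165), (391,164), (389,200) and (353,198). Picture b: rod caddy hook top (372,312), flat caddy hook top (288,190) with its tip to the left. Picture c: flat caddy rim corners (289,222), (301,231), (295,240) and (282,231), with the rod caddy rim around (430,213). The rod caddy's heading is ambiguous by 90°, so I'll check both hypotheses by projecting key points.

```bash
python3 - <<'E'
from u import *
S=cam("side");im=S["color"]
def ov(yaw,k=8):
    x0,y0=348,304;o=cv2.resize(im[y0:366,x0:392],None,fx=k,fy=k,interpolation=cv2.INTER_CUBIC)
    c,s=np.cos(yaw),np.sin(yaw);M=np.array([[c,-s,0],[s,c,0],[0,0,1]])
    def ln(P,col):
        q=proj(S,np.array(P)@M.T+[.527,-.347,0]);q=((q-[x0-.5,y0-.5])*k).astype(int)
        cv2.polylines(o,[q.reshape(-1,1,2)],False,col,1)
    a,b=.027,.032
    ln([(-a,b,.1),(a,b,.1),(a,-b,.1),(-a,-b,.1)],(0,0,255))
    ln([(-a,b,.08),(-a,-b,.08),(-a,-b,.054),(-a,b,.054)],(0,255,255))
    for y in(-.012,.012):ln([(-.01,y,.115),(-.01,y,.153),(0,y,.16),(.013,y,.153),(.013,y,.135)],(255,0,0))
    ln([(0,-.03,.009),(0,.03,.009)],(0,255,0));
    for y in(-b,b):ln([(-.02,y,.054),(-.02,y,0),(.02,y,0),(.02,y,.054)],(0,255,0))
    return o
comp("pics/d.png",ov(np.radians(-35)),ov(np.radians(55)))
E
```

```text
(no output)
```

View pics/d.png

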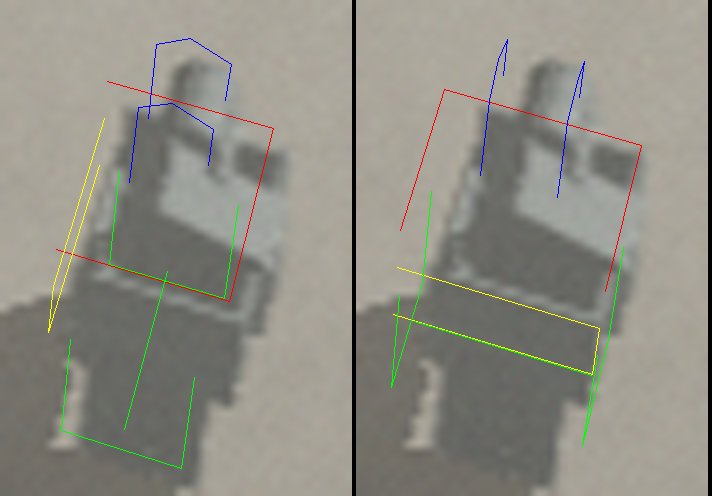

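Hypothesis one (yaw ≈ -35°, profile view) fits once shifted by about +2 px: near rim edge (361,339)-(379,344), hook (368-377, 311-327), mouth at (375,326). Hypothesis two doesn't fit.

The tool can't tilt, so it can't bring the flat caddy's hook to the rod. My plan:
1. Grip the rod caddy's hook front to back, so the bar passes between the fingers. Hang it and let go.
2. Pick it up again and dip its rod into the standing flat caddy's hook.
3. Lift both together and hang the pair on the bar.

```bash
cat >> u.py <<'E'
def theta(q):  # world angle of tool x
    w,x,y,z=q;return np.degrees(np.arctan2(2*(x*y+w*z),1-2*(y*y+z*z)))
def plan(wp,start=None):
    """wp: list of (x,y,z,theta deg): one call each; prints tool-axis units"""
    s=bot.read_state()
    p=np.array(s["tcp_pos"]);a=theta(s["ee_rot"])
    if start is not None:p,a=np.array(start[:3],float),start[3]
    for w in wp:
        d=np.array(w[:3])-p;r=np.radians(a)
        da=(w[3]-a+180)%360-180
        print("x %.3f y %.3f z %.3f spin %.3f"%(((d[0]*np.cos(r)+d[1]*np.sin(r))/.25),((d[0]*np.sin(r)-d[1]*np.cos(r))/.25),-d[2]/.25,-da/90), "dist %.0f mm"%(1e3*np.linalg.norm(d)))
        p=np.array(w[:3]);a=w[3]
    return p
E
python3 - <<'E'
from u import *
print(theta(bot.read_state()["ee_rot"]))
a=np.array([.1256,.5095,.2307]);b=np.array([.528,-.352,.23])
plan([(*(a+(b-a)*i/5),166.15-111.15*min(1,i/4)) for i in range(1,6)])
E
```

```text
166.14707319880597
x -0.477 y -0.593 z 0.003 spin 0.309 dist 190 mm
x -0.699 y -0.301 z 0.001 spin 0.309 dist 190 mm
x -0.758 y 0.059 z 0.001 spin 0.309 dist 190 mm
x -0.643 y 0.406 z 0.001 spin 0.309 dist 190 mm
x -0.380 y 0.659 z 0.001 spin -0.000 dist 190 mm
```

{"fn": "arm_command", "kwargs": {"commands": [{"x":-0.477,"y":-0.593,"z":0,"spin":0.309,"hand":1},{"x":-0.477,"y":-0.593,"z":0,"spin":0.309,"hand":1},{"x":-0.477,"y":-0.593,"z":0,"spin":0.309,"hand":1},{"x":-0.477,"y":-0.593,"z":0,"spin":0.309,"hand":1},{"x":-0.477,"y":-0.593,"z":0,"spin":0.309,"hand":1}], "force": 40}}

```text
clock: 0.77
tcp_pos: [0.2066, 0.3345, 0.2313]
ee_rot: [0.0, 0.359, 0.933, -0.0]
contact_force: [0.7, 0.0, 0.0]
opening: 0.0856
gripper_force: 0.0
```

{"fn": "arm_command", "kwargs": {"commands": [{"x":-0.7,"y":-0.3,"z":0,"spin":0.309,"hand":1},{"x":-0.7,"y":-0.3,"z":0,"spin":0.309,"hand":1},{"x":-0.7,"y":-0.3,"z":0,"spin":0.309,"hand":1},{"x":-0.7,"y":-0.3,"z":0,"spin":0.309,"hand":1},{"x":-0.7,"y":-0.3,"z":0,"spin":0.309,"hand":1}]}}

```text
clock: 1.18
tcp_pos: [0.2877, 0.1621, 0.2315]
ee_rot: [0.001, 0.573, 0.82, 0.0]
contact_force: [0.4, 0.2, -0.1]
opening: 0.0853
gripper_force: 0.0
```

{"fn": "arm_command", "kwargs": {"commands": [{"x":-0.76,"y":0.06,"z":0,"spin":0.309,"hand":1},{"x":-0.76,"y":0.06,"z":0,"spin":0.309,"hand":1},{"x":-0.76,"y":0.06,"z":0,"spin":0.309,"hand":1},{"x":-0.76,"y":0.06,"z":0,"spin":0.309,"hand":1},{"x":-0.76,"y":0.06,"z":0,"spin":0.309,"hand":1}]}}

```text
clock: 1.6
tcp_pos: [0.3686, -0.0112, 0.2314]
ee_rot: [0.001, 0.753, 0.658, 0.0]
contact_force: [0.2, 0.4, 0.6]
opening: 0.0861
gripper_force: 0.0
```

{"fn": "arm_command", "kwargs": {"commands": [{"x":-0.643,"y":0.406,"z":0,"spin":0.309,"hand":1},{"x":-0.643,"y":0.406,"z":0,"spin":0.309,"hand":1},{"x":-0.643,"y":0.406,"z":0,"spin":0.309,"hand":1},{"x":-0.643,"y":0.406,"z":0,"spin":0.309,"hand":1},{"x":-0.643,"y":0.406,"z":0,"spin":0.309,"hand":1}]}}

```text
clock: 2.02
tcp_pos: [0.4487, -0.1838, 0.2309]
ee_rot: [0.0, 0.889, 0.457, -0.0]
contact_force: [0.3, 1.0, 0.1]
opening: 0.0851
gripper_force: 0.0
```

{"fn": "arm_command", "kwargs": {"commands": [{"x":-0.38,"y":0.659,"z":0,"spin":0,"hand":1},{"x":-0.38,"y":0.659,"z":0,"spin":0,"hand":1},{"x":-0.38,"y":0.659,"z":0,"spin":0,"hand":1},{"x":-0.38,"y":0.659,"z":0,"spin":0,"hand":1},{"x":-0.38,"y":0.659,"z":0,"spin":0,"hand":1}]}}

```text
clock: 2.43
tcp_pos: [0.5285, -0.356, 0.2303]
ee_rot: [-0.0, 0.888, 0.46, -0.0]
contact_force: [-0.1, 0.6, 0.2]
opening: 0.0854
gripper_force: 0.0
```

```bash
python3 - <<'E'
from u import *
S=cam("side");T=cam("top");s=bot.read_state();print(s["tcp_pos"],theta(s["ee_rot"]))
print(proj(S,[s["tcp_pos"]]),proj(T,[s["tcp_pos"]]))
comp("pics/e.png",crop(S["color"],340,400,280,364,6),crop(T["color"],405,455,190,245,7))
E
```

```text
[ 0.52822075 -0.35554198  0.22956503] 54.75623809206491
[[374.53810375 296.62450986]] [[442.07861503 205.85813041]]
```

View pics/e.png

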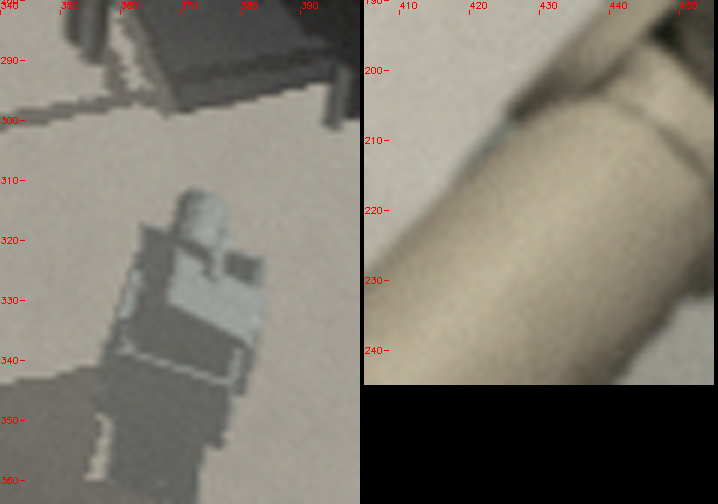

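Fingers at (353,290) and (396,300), upright hook below them at (372,312)-(377,327), free and between the fingers.

```bash
python3 - <<'E'
from u import *
S=cam("side")
for p,z in (((372,312),.16),((372.7,319),.148),((384,323),.1),((363.5,318),.1),((379,344.5),.1)):print(plane(S,p,z).round(4))
print(proj(S,[(.528,-.3555,.16),(.528,-.3555,.148)]))
plan([(.528,-.352,.17,55),(.528,-.352,.124,55)])
E
```

```text
[ 0.5314 -0.3473  0.16  ]
[ 0.5297 -0.3584  0.148 ]
[ 0.569  -0.3473  0.1   ]
[ 0.5248 -0.3193  0.1   ]
[ 0.5337 -0.3988  0.1   ]
[[371.96800771 315.14383925]
 [371.56506595 318.16008565]]
x 0.005 y -0.004 z 0.240 spin -0.002 dist 60 mm
x 0.000 y 0.000 z 0.184 spin 0.000 dist 46 mm
```

{"fn": "arm_command", "kwargs": {"commands": [{"x":-0.007,"y":0.014,"z":0.1,"spin":0,"hand":1},{"x":-0.007,"y":0.014,"z":0.2,"spin":0,"hand":1},{"x":-0.007,"y":0.014,"z":0.3,"spin":0,"hand":1},{"x":-0.007,"y":0.014,"z":0.4,"spin":0,"hand":1},{"x":-0.007,"y":0.014,"z":0.424,"spin":0,"hand":1}]}}

```text
clock: 3.0
tcp_pos: [0.5285, -0.3537, 0.1217]
ee_rot: [-0.003, 0.887, 0.461, -0.001]
contact_force: [-0.4, -0.9, -0.5]
opening: 0.0854
gripper_force: 0.0
```

{"fn": "arm_command", "kwargs": {"commands": [{"x":0,"y":0,"z":0,"spin":0,"hand":0.1},{"x":0,"y":0,"z":0,"spin":0,"hand":-0.3},{"x":0,"y":0,"z":0,"spin":0,"hand":-0.5},{"x":0,"y":0,"z":0,"spin":0,"hand":-0.7},{"x":0,"y":0,"z":0,"spin":0,"hand":-1}], "force": 40}}

```text
clock: 3.42
tcp_pos: [0.5302, -0.3563, 0.1265]
ee_rot: [0.001, 0.887, 0.461, 0.0]
contact_force: [-0.7, -0.4, -0.4]
opening: 0.0255
gripper_force: 0.0
```

{"fn": "arm_command", "kwargs": {"commands": [{"x":0,"y":0,"z":0,"spin":0,"hand":-1},{"x":0,"y":0,"z":0,"spin":0,"hand":-1},{"x":0,"y":0,"z":0,"spin":0,"hand":-1},{"x":0,"y":0,"z":0,"spin":0,"hand":-1}]}}

```text
clock: 3.75
tcp_pos: [0.5303, -0.3563, 0.1266]
ee_rot: [0.001, 0.887, 0.461, 0.0]
contact_force: [-0.4, 0.3, 6.2]
opening: 0.0208
gripper_force: 39.0
```

{"fn": "arm_command", "kwargs": {"commands": [{"x":0,"y":0,"z":-0.04,"spin":0,"hand":-1},{"x":0,"y":0,"z":-0.12,"spin":0,"hand":-1},{"x":0,"y":0,"z":-0.22,"spin":0,"hand":-1},{"x":0,"y":0,"z":-0.32,"spin":0,"hand":-1},{"x":0,"y":0,"z":-0.4,"spin":0,"hand":-1}]}}

```text
clock: 4.17
tcp_pos: [0.5298, -0.356, 0.2274]
ee_rot: [0.0, 0.887, 0.461, 0.0]
contact_force: [0.1, -1.4, -2.7]
opening: 0.0209
gripper_force: 39.5
```

```bash
python3 - <<'E'
from u import *
S=cam("side");s=bot.read_state();p=s["tcp_pos"];print(p,theta(s["ee_rot"]),s["opening"],s["gripper_force"],s["contact_force"])
print(proj(S,[p,p+[0,0,.03],p-[0,0,.0]]))
cv2.imwrite("pics/f.png",crop(S["color"],340,410,250,340,6))
E
```

```text
[ 0.53072135 -0.35677029  0.23155339] 54.91152610991085 0.02114574645918755 39.53332146629691 [ 0.33076808 -0.88214418  2.28205693]
[[375.84928047 296.24267226]
 [377.02648889 287.64988742]
 [375.84928047 296.24267226]]
```

View pics/f.png

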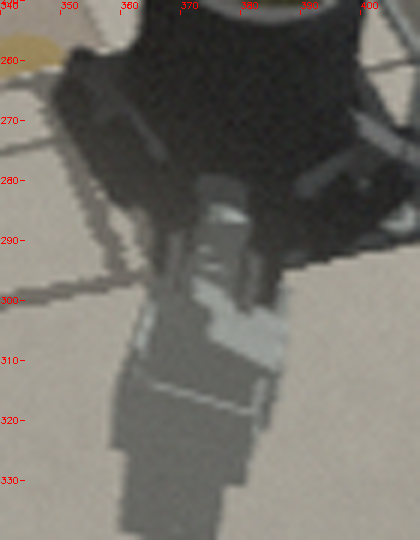

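Held upright: hook between the pads near (377,290), box hanging straight below. I'll go to the front of the bar.

```bash
python3 - <<'E'
from u import *
plan([(.543,-.237,.28,71),(.555,-.117,.3256,88),(.60,-.1187,.3256,88),(.63,-.1198,.3256,88),(.652,-.1205,.3256,88)],start=(.5303,-.3563,.2266,55))
E
```

```text
x 0.420 y -0.232 z -0.214 spin -0.178 dist 131 mm
x 0.469 y -0.111 z -0.182 spin -0.189 dist 129 mm
x -0.001 y 0.180 z -0.000 spin 0.000 dist 45 mm
x -0.000 y 0.120 z -0.000 spin 0.000 dist 30 mm
x 0.000 y 0.088 z -0.000 spin 0.000 dist 22 mm
```

{"fn": "arm_command", "kwargs": {"commands": [{"x":0.08,"y":-0.05,"z":-0.04,"spin":-0.04,"hand":-1},{"x":0.16,"y":-0.09,"z":-0.08,"spin":-0.07,"hand":-1},{"x":0.25,"y":-0.14,"z":-0.13,"spin":-0.11,"hand":-1},{"x":0.34,"y":-0.19,"z":-0.17,"spin":-0.15,"hand":-1},{"x":0.42,"y":-0.232,"z":-0.214,"spin":-0.178,"hand":-1}]}}

```text
clock: 4.63
tcp_pos: [0.5425, -0.2351, 0.2785]
ee_rot: [-0.001, 0.814, 0.582, -0.0]
contact_force: [0.0, 0.3, -2.3]
opening: 0.0213
gripper_force: 39.8
```

{"fn": "arm_command", "kwargs": {"commands": [{"x":0.1,"y":-0.02,"z":-0.04,"spin":-0.04,"hand":-1},{"x":0.22,"y":-0.05,"z":-0.08,"spin":-0.08,"hand":-1},{"x":0.34,"y":-0.08,"z":-0.13,"spin":-0.13,"hand":-1},{"x":0.42,"y":-0.1,"z":-0.17,"spin":-0.17,"hand":-1},{"x":0.469,"y":-0.111,"z":-0.182,"spin":-0.189,"hand":-1}]}}

```text
clock: 5.05
tcp_pos: [0.5551, -0.1146, 0.3255]
ee_rot: [0.001, 0.718, 0.696, 0.0]
contact_force: [0.1, 0.1, -2.6]
opening: 0.0207
gripper_force: 39.8
```

{"fn": "arm_command", "kwargs": {"commands": [{"x":0,"y":0,"z":0,"spin":0,"hand":-1},{"x":0,"y":0,"z":0,"spin":0,"hand":-1},{"x":0,"y":0,"z":0,"spin":0,"hand":-1}]}}

```text
clock: 5.3
tcp_pos: [0.5546, -0.1179, 0.3231]
ee_rot: [-0.001, 0.72, 0.693, -0.001]
contact_force: [0.2, -0.4, -2.5]
opening: 0.0205
gripper_force: 39.8
```

```bash
python3 - <<'E'
from u import *
s=bot.read_state();print(s["tcp_pos"],theta(s["ee_rot"]),s["opening"],s["contact_force"],s["joints"])
plan([(.63,-.1198,.3256,88),(.652,-.1205,.3256,88)])
E
```

```text
[ 0.55463522 -0.11789351  0.32312265] 87.81281965648171 0.020479960145390302 [ 0.23203282 -0.40557348 -2.51447572] [-4.15799664e-01  3.66747067e-01  1.18793648e+00 -4.66561315e-04
  1.58871623e+00 -3.77634320e-01]
x 0.004 y 0.302 z -0.010 spin -0.002 dist 75 mm
x 0.000 y 0.088 z -0.000 spin 0.000 dist 22 mm
```

{"fn": "arm_command", "kwargs": {"commands": [{"x":0,"y":0.06,"z":-0.006,"spin":0,"hand":-1},{"x":0,"y":0.13,"z":-0.006,"spin":0,"hand":-1},{"x":0,"y":0.2,"z":-0.006,"spin":0,"hand":-1},{"x":0,"y":0.26,"z":-0.006,"spin":0,"hand":-1},{"x":0,"y":0.3,"z":-0.006,"spin":0,"hand":-1}]}}

```text
clock: 5.72
tcp_pos: [0.6307, -0.1211, 0.3241]
ee_rot: [-0.001, 0.721, 0.693, -0.001]
contact_force: [0.1, 0.5, -2.8]
opening: 0.0208
gripper_force: 40.3
```

{"fn": "arm_command", "kwargs": {"commands": [{"x":0,"y":0.02,"z":0,"spin":0,"hand":-1},{"x":0,"y":0.04,"z":0,"spin":0,"hand":-1},{"x":0,"y":0.06,"z":0,"spin":0,"hand":-1},{"x":0,"y":0.08,"z":0,"spin":0,"hand":-1},{"x":0,"y":0.088,"z":0,"spin":0,"hand":-1}]}}

```text
clock: 6.13
tcp_pos: [0.6522, -0.1206, 0.3257]
ee_rot: [0.0, 0.72, 0.694, -0.0]
contact_force: [0.7, 1.0, -3.4]
opening: 0.0208
gripper_force: 40.3
```

{"fn": "arm_command", "kwargs": {"commands": [{"x":0,"y":0,"z":0,"spin":0,"hand":-1},{"x":0,"y":0,"z":0,"spin":0,"hand":-1}]}}

```text
clock: 6.3
tcp_pos: [0.6517, -0.1203, 0.3258]
ee_rot: [-0.0, 0.72, 0.694, -0.0]
contact_force: [-0.1, -0.6, -3.3]
opening: 0.0212
gripper_force: 40.3
```

```bash
python3 - <<'E'
from u import *
S=cam("side");s=bot.read_state();p=s["tcp_pos"];print(p,theta(s["ee_rot"]),s["opening"],s["contact_force"])
cv2.imwrite("pics/g.png",crop(S["color"],365,435,160,250,6))
E
```

```text
[ 0.65166013 -0.12038879  0.32592958] 87.93172276288587 0.0209306860447641 [ 0.16735386  0.54678828 -3.1240115 ]
```

View pics/g.png

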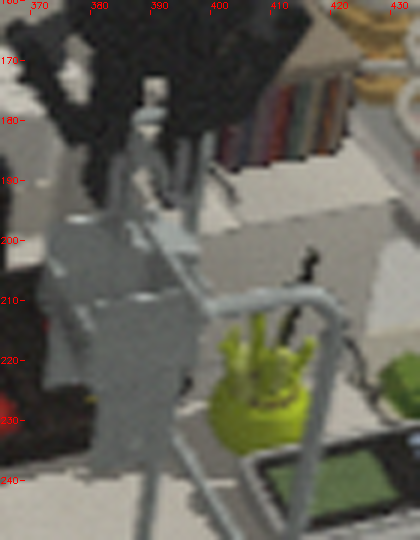

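Box held upright at (385,225), bar running up-left from (398,212) into the hook between the fingers at about (389,194), with no contact force. I'll lower it.

{"fn": "arm_command", "kwargs": {"commands": [{"x":0,"y":0,"z":0.03,"spin":0,"hand":-1},{"x":0,"y":0,"z":0.06,"spin":0,"hand":-1},{"x":0,"y":0,"z":0.09,"spin":0,"hand":-1},{"x":0,"y":0,"z":0.112,"spin":0,"hand":-1},{"x":0,"y":0,"z":0.112,"spin":0,"hand":-1}]}}

```text
clock: 6.77
tcp_pos: [0.6517, -0.1202, 0.2962]
ee_rot: [-0.001, 0.72, 0.694, -0.0]
contact_force: [0.5, -0.6, -3.9]
opening: 0.0208
gripper_force: 40.3
```

{"fn": "arm_command", "kwargs": {"commands": [{"x":0,"y":0,"z":0.008,"spin":0,"hand":-1},{"x":0,"y":0,"z":0.012,"spin":0,"hand":-1},{"x":0,"y":0,"z":0.016,"spin":0,"hand":-1},{"x":0,"y":0,"z":0.02,"spin":0,"hand":-1},{"x":0,"y":0,"z":0.02,"spin":0,"hand":-1}]}}

```text
clock: 7.18
tcp_pos: [0.6526, -0.1205, 0.2946]
ee_rot: [0.002, 0.72, 0.694, 0.001]
contact_force: [3.4, -0.4, 5.4]
opening: 0.0208
gripper_force: 40.4
```

Seated, with the force now upward. I'll open the fingers gently.

{"fn": "arm_command", "kwargs": {"commands": [{"x":0,"y":0,"z":0,"spin":0,"hand":-0.45},{"x":0,"y":0,"z":0,"spin":0,"hand":-0.35},{"x":0,"y":0,"z":0,"spin":0,"hand":-0.2},{"x":0,"y":0,"z":0,"spin":0,"hand":0},{"x":0,"y":0,"z":0,"spin":0,"hand":0.1}]}}

```text
clock: 7.6
tcp_pos: [0.6517, -0.1204, 0.2926]
ee_rot: [-0.0, 0.72, 0.694, -0.0]
contact_force: [0.1, -0.2, 0.0]
opening: 0.0469
gripper_force: 0.0
```

{"fn": "arm_command", "kwargs": {"commands": [{"x":0,"y":0,"z":0,"spin":0,"hand":0.1},{"x":0,"y":0,"z":0,"spin":0,"hand":0.1},{"x":0,"y":0,"z":0,"spin":0,"hand":0.1},{"x":0,"y":0,"z":0,"spin":0,"hand":0.1},{"x":0,"y":0,"z":0,"spin":0,"hand":0.1}]}}

```text
clock: 8.02
tcp_pos: [0.6518, -0.1204, 0.2928]
ee_rot: [-0.0, 0.72, 0.694, -0.0]
contact_force: [-0.5, -0.2, -0.4]
opening: 0.0472
gripper_force: 0.0
```

```bash
python3 - <<'E'
from u import *
S=cam("side");s=bot.read_state();p=s["tcp_pos"];print(p,s["opening"],s["contact_force"],s["gripper_force"])
cv2.imwrite("pics/h.png",crop(S["color"],360,440,165,265,5))
E
```

```text
[ 0.6518288  -0.12037136  0.292779  ] 0.04708775881191632 [-0.680458   -0.91614276  0.23625693] 0.0
```

View pics/h.png

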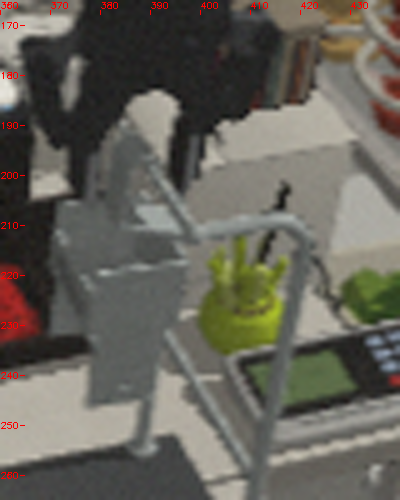

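The caddy hangs upright and free on the bar: fingers open at (378,190) and (394,190), hook at (384,200) on the bar. That was my tenth picture, so the rest is numeric. I'll let it hang a moment and measure the flat caddy more closely.

{"fn": "arm_command", "kwargs": {"commands": [{"x":0,"y":0,"z":0,"spin":0,"hand":0.1},{"x":0,"y":0,"z":0,"spin":0,"hand":0.1},{"x":0,"y":0,"z":0,"spin":0,"hand":0.1},{"x":0,"y":0,"z":0,"spin":0,"hand":0.1},{"x":0,"y":0,"z":0,"spin":0,"hand":0.1}]}}

```text
clock: 8.48
tcp_pos: [0.6518, -0.1204, 0.2928]
ee_rot: [0.0, 0.72, 0.694, 0.0]
contact_force: [0.1, -0.3, -1.1]
opening: 0.0466
gripper_force: 0.0
```

```bash
python3 - <<'E'
from u import *
S=cam("side");T=cam("top")
t=cv2.imread("pics/top0.png").astype(np.int16);s=cv2.imread("pics/side0.png")
np.set_printoptions(linewidth=250)
# top: warm mat has R-B>~15; steel is neutral
d=(t[...,2]-t[...,0])[216:246,276:308];g=cv2.cvtColor(t.astype(np.uint8),cv2.COLOR_BGR2GRAY)
m=(((t[...,2]-t[...,0])<14)|(g<95)).astype(np.uint8);m2=np.zeros_like(m);m2[218:244,278:306]=m[218:244,278:306]
n,l,st,ce=cv2.connectedComponentsWithStats(m2);i=1+np.argmax(st[1:,4]);print(st[i],ce[i])
c=cv2.findContours((l==i).astype(np.uint8),0,1)[0][0]
r=cv2.minAreaRect(c);print(r)
B=cv2.boxPoints(r);P=np.array([plane(T,b,.068) for b in B]);print(P.round(4)[:,:2].tolist(),P.mean(0).round(4))
print("".join("".join("#" if v else "." for v in row)+"\n" for row in (l==i)[218:244,278:306]))
gs=cv2.cvtColor(s,cv2.COLOR_BGR2GRAY);print("side rows 187.. cols 280..303");print(gs[187:222,280:304])
E
```

```text
[282 222  18  16 121] [289.40495868 228.80165289]
((290.0975646972656, 228.62197875976562), (11.713032722473145, 14.367987632751465), 51.34019470214844)
[[0.447, 0.2572], [0.4853, 0.2134], [0.4486, 0.1821], [0.4107, 0.2258]] [0.4479 0.2196 0.068 ]
............................
............................
............................
............................
...........###..............
..........######............
.........########...........
........#########...........
........#######..##.........
.......#########...##.......
......###########..##.......
.....###.########....#......
....###..########...........
.....##..######.............
......#########.............
.......#######..............
........######..............
........#####...............
..........###...............
...........#................
............................
............................
............................
............................
............................
............................

side rows 187.. cols 280..303
[[ 39  36  40  39  38  39  43  39  39  39  34  37  31  35  34  37  
[... 2698 characters left out ...]
8 154]
 [ 96  94  95  97  95  99  94  95  92  96  93  92 102  96 143 150 136 101  64  82 134 155 155 154]
 [ 98  96  95  94  94  94  97  93  93  96  91  94 100 111 149 146 135 112  81  77 129 154 152 154]
 [ 98  94  96  95  96  95  95  94  94  92  95  91  98 123 130 132 116 100  85  77 130 152 154 155]
 [121  97  93  94  95  96  94  94  96  93  96  92  94 123 136 119 103  96  91 123 150 148 153 154]
 [122  97  96  98  97  94  97  94  94  94  98  97  95 125 135 115 100 121 130 144 152 152 152 151]
 [122  98  97  96  94  96  99  95  91  96  95  94  93 125 124 103  97 122 147 149 151 152 150 152]
 [118  95  97  97  92  96  94  96  96  96  99  96  94 130 126 101 122 146 154 152 153 152 153 153]]
```

```bash
python3 - <<'E'
from u import *
S=cam("side");T=cam("top")
for yaw in(142,146,150):
    a=np.radians(yaw);X=np.array([np.cos(a),np.sin(a),0]);Y=np.array([-np.sin(a),np.cos(a),0])
    t=plane(S,(284.6,197.5),.119);o=t-8.5*.001*X-.012*Y-[0,0,.119]
    loc=lambda x,y,z:o+(x*X+y*Y)/1e3+[0,0,z/1e3]
    print(yaw,o.round(4),"strap near/far z130",proj(S,[loc(-8,12,130),loc(-10,-12,130),loc(0,12,144),loc(0,-12,144)]).round(1).tolist(),
     "rim back+y,back-y,front+y",proj(S,[loc(27,32,68),loc(27,-32,68),loc(-27,32,68)]).round(1).tolist(),
     "TOP rim",proj(T,[loc(27,32,68),loc(27,-32,68),loc(-27,32,68),loc(-27,-32,68),loc(0,0,144)]).round(1).tolist())
E
```

```text
142 [0.4445 0.2141 0.    ] strap near/far z130 [[288.6, 196.1], [292.1, 192.4], [286.3, 192.3], [289.3, 188.6]] rim back+y,back-y,front+y [[278.4, 210.8], [286.2, 200.6], [292.0, 214.4]] TOP rim [[293.1, 239.6], [281.1, 229.6], [301.8, 229.4], [289.8, 219.5], [290.2, 226.7]]
146 [0.4441 0.2151 0.    ] strap near/far z130 [[288.8, 195.9], [291.8, 192.1], [286.4, 192.2], [289.0, 188.4]] rim back+y,back-y,front+y [[278.6, 211.1], [285.3, 200.7], [292.6, 214.0]] TOP rim [[293.6, 239.5], [280.9, 230.3], [301.5, 228.8], [288.8, 219.7], [289.9, 226.8]]
150 [0.4437 0.216  0.    ] strap near/far z130 [[288.9, 195.7], [291.5, 191.8], [286.5, 192.2], [288.6, 188.2]] rim back+y,back-y,front+y [[278.8, 211.4], [284.4, 200.7], [293.2, 213.7]] TOP rim [[294.0, 239.4], [280.7, 231.1], [301.2, 228.2], [287.9, 220.0], [289.7, 226.9]]
```

{"fn": "arm_command", "kwargs": {"commands": [{"x":0,"y":0,"z":-0.026,"spin":0,"hand":0.1},{"x":0,"y":0,"z":-0.026,"spin":0,"hand":-0.1},{"x":0,"y":0,"z":-0.026,"spin":0,"hand":-0.3},{"x":0,"y":0,"z":-0.026,"spin":0,"hand":-0.45},{"x":0,"y":0,"z":-0.026,"spin":0,"hand":-1}], "force": 80}}

```text
clock: 9.1
tcp_pos: [0.6523, -0.1204, 0.2999]
ee_rot: [0.001, 0.72, 0.694, 0.001]
contact_force: [1.3, -0.1, 2.4]
opening: 0.0191
gripper_force: 77.9
```

{"fn": "arm_command", "kwargs": {"commands": [{"x":0,"y":0,"z":0,"spin":0,"hand":-1},{"x":0,"y":0,"z":0,"spin":0,"hand":-1},{"x":0,"y":0,"z":0,"spin":0,"hand":-1},{"x":0,"y":0,"z":0,"spin":0,"hand":-1},{"x":0,"y":0,"z":0,"spin":0,"hand":-1}]}}

```text
clock: 9.52
tcp_pos: [0.6521, -0.1204, 0.2998]
ee_rot: [0.001, 0.72, 0.694, 0.0]
contact_force: [4.3, -0.2, 5.9]
opening: 0.0189
gripper_force: 78.0
```

{"fn": "arm_command", "kwargs": {"commands": [{"x":0,"y":0,"z":-0.02,"spin":0,"hand":-1},{"x":0,"y":0,"z":-0.05,"spin":0,"hand":-1},{"x":0,"y":0,"z":-0.08,"spin":0,"hand":-1},{"x":0,"y":0,"z":-0.11,"spin":0,"hand":-1},{"x":0,"y":0,"z":-0.12,"spin":0,"hand":-1}]}}

```text
clock: 9.93
tcp_pos: [0.6519, -0.1204, 0.3308]
ee_rot: [0.001, 0.72, 0.694, 0.0]
contact_force: [0.4, -0.2, -2.8]
opening: 0.0193
gripper_force: 78.3
```

{"fn": "arm_command", "kwargs": {"commands": [{"x":0,"y":0,"z":0,"spin":0,"hand":-1},{"x":0,"y":0,"z":0,"spin":0,"hand":-1}]}}

```text
clock: 10.1
tcp_pos: [0.6518, -0.1204, 0.3291]
ee_rot: [-0.0, 0.72, 0.694, -0.0]
contact_force: [0.4, -0.7, -2.6]
opening: 0.0189
gripper_force: 78.3
```

{"fn": "arm_command", "kwargs": {"commands": [{"x":0,"y":-0.04,"z":0,"spin":0,"hand":-1},{"x":0,"y":-0.12,"z":0,"spin":0,"hand":-1},{"x":0,"y":-0.21,"z":0,"spin":0,"hand":-1},{"x":0,"y":-0.31,"z":0,"spin":0,"hand":-1},{"x":0,"y":-0.38,"z":0,"spin":0,"hand":-1}]}}

```text
clock: 10.52
tcp_pos: [0.5551, -0.1167, 0.329]
ee_rot: [-0.0, 0.72, 0.694, -0.0]
contact_force: [0.3, 0.7, -1.8]
opening: 0.019
gripper_force: 78.5
```

```bash
python3 - <<'E'
from u import *
s=bot.read_state();print(s["tcp_pos"],theta(s["ee_rot"]),s["contact_force"],s["opening"])
plan([(.51,0,.33,77),(.46,.12,.33,66),(.4146,.2358,.33,54.5),(.4146,.2358,.232,54.5)],start=(.557,-.117,.329,88))
E
```

```text
[ 0.555051   -0.11665234  0.32897733] 87.93570029509199 [ 0.29603579  0.71128804 -1.77319226] 0.019034026453880575
x 0.461 y -0.204 z -0.004 spin 0.122 dist 126 mm
x 0.423 y -0.303 z -0.000 spin 0.122 dist 130 mm
x 0.349 y -0.354 z -0.000 spin 0.128 dist 124 mm
x 0.000 y 0.000 z 0.392 spin -0.000 dist 98 mm
```

{"fn": "arm_command", "kwargs": {"commands": [{"x":0.07,"y":-0.03,"z":0,"spin":0.02,"hand":-1},{"x":0.16,"y":-0.07,"z":0,"spin":0.04,"hand":-1},{"x":0.26,"y":-0.12,"z":0,"spin":0.07,"hand":-1},{"x":0.36,"y":-0.16,"z":0,"spin":0.1,"hand":-1},{"x":0.461,"y":-0.204,"z":0,"spin":0.122,"hand":-1}]}}

```text
clock: 10.93
tcp_pos: [0.5092, 0.0011, 0.329]
ee_rot: [-0.0, 0.784, 0.621, -0.0]
contact_force: [0.2, 0.2, -3.3]
opening: 0.0191
gripper_force: 78.5
```

{"fn": "arm_command", "kwargs": {"commands": [{"x":0.09,"y":-0.06,"z":0,"spin":0.025,"hand":-1},{"x":0.17,"y":-0.12,"z":0,"spin":0.05,"hand":-1},{"x":0.25,"y":-0.18,"z":0,"spin":0.075,"hand":-1},{"x":0.34,"y":-0.24,"z":0,"spin":0.1,"hand":-1},{"x":0.423,"y":-0.303,"z":0,"spin":0.122,"hand":-1}]}}

```text
clock: 11.35
tcp_pos: [0.4593, 0.1213, 0.329]
ee_rot: [-0.0, 0.839, 0.544, -0.0]
contact_force: [0.7, 0.1, -2.9]
opening: 0.0189
gripper_force: 78.5
```

{"fn": "arm_command", "kwargs": {"commands": [{"x":0.09,"y":-0.09,"z":0,"spin":0.03,"hand":-1},{"x":0.18,"y":-0.18,"z":0,"spin":0.06,"hand":-1},{"x":0.26,"y":-0.26,"z":0,"spin":0.09,"hand":-1},{"x":0.32,"y":-0.33,"z":0,"spin":0.12,"hand":-1},{"x":0.349,"y":-0.354,"z":0,"spin":0.128,"hand":-1}]}}

```text
clock: 11.77
tcp_pos: [0.4131, 0.2381, 0.3291]
ee_rot: [-0.0, 0.889, 0.458, -0.0]
contact_force: [0.1, 0.1, -2.7]
opening: 0.0191
gripper_force: 78.6
```

{"fn": "arm_command", "kwargs": {"commands": [{"x":0,"y":0,"z":0,"spin":0,"hand":-1},{"x":0,"y":0,"z":0,"spin":0,"hand":-1}]}}

```text
clock: 11.93
tcp_pos: [0.4147, 0.2358, 0.329]
ee_rot: [0.0, 0.889, 0.458, -0.0]
contact_force: [-0.8, 0.2, -2.9]
opening: 0.019
gripper_force: 78.5
```

```bash
python3 - <<'E'
from u import *
s=bot.read_state();p=np.array(s["tcp_pos"]);a=theta(s["ee_rot"]);print(p,a,s["contact_force"],s["opening"])
S=cam("side");g=cv2.cvtColor(S["color"],cv2.COLOR_BGR2GRAY)
r=np.radians(a-90);X=np.array([np.cos(r),np.sin(r),0]);Y=np.array([-np.sin(r),np.cos(r),0]);o=p+[0,0,.021-.153]
L=lambda x,y,z:o+(x*X+y*Y)/1e3+[0,0,z/1e3]
print(proj(S,[L(-20,-32,0),L(20,-32,0),L(20,-32,54),L(27,-32,54),L(27,-32,100),L(-27,-32,54),L(-20,-32,54)]).round(1).tolist())
q=proj(S,[L(0,-32,20)])[0].astype(int);print(q)
np.set_printoptions(linewidth=250);print(g[q[1]-24:q[1]+12:1,q[0]-16:q[0]+18])
plan([(.4146,.2358,.232,54.5),(.4472,.2126,.232,54.5)])
E
```

```text
[0.41468695 0.23581941 0.3290468 ] 54.541480040763574 [-0.78591712  0.15894859 -2.88209904] 0.018973296372861978
[[267.9, 179.8], [278.7, 182.0], [277.5, 168.5], [279.4, 168.9], [278.4, 156.8], [264.6, 166.0], [266.5, 166.4]]
[272 176]
[[181 173 152 ...  42  39  43]
 [137 137 139 ...  42  44  41]
 [167 170 169 ...  36  40  41]
 ...
 [164 161 126 ...  48  36  34]
 [174 172 137 ...  52  40  34]
 [184 178 178 ...  40  38  38]]
x 0.001 y -0.002 z 0.388 spin -0.000 dist 97 mm
x 0.000 y 0.160 z -0.000 spin -0.000 dist 40 mm
```

```bash
python3 - <<'E'
from u import *
import sys
np.set_printoptions(linewidth=250,threshold=sys.maxsize)
g=cv2.cvtColor(cam("side")["color"],cv2.COLOR_BGR2GRAY);print(g[160:188,258:286])
E
```

```text
[[104 103 100 103 101  93  92  92  93  95  90  93  92  91  92  93  93  91  92  97 119 131 111 117 129 135 121  81]
 [103 105 105 104  94  93  97  93  94  92  93  94  93  94  94  91  93  92  93  96 122 130 110 119 133 135 101  49]
 [103 106 103 108 103 100  93  92  96  97  96  96  96  95  94  91  93  92  94 100 120 128 109 120 123  94  57  40]
 [103 105 107 104 106  98  94  92  90  92  93  93  95  90  95  92  96  92  96 101 120 128 107 118 123  90  50  37]
 [106 105 108 105 104  98  94  91  94  89  94  90  93  96  92  95  94  93  93 101 120 130 132 130 108  90  63  43]
 [105 106 107 105 107  98  93  91  95  94  91  90  92  92  92  90  94  92  91 102 124 133 125 106  93  89  65  43]
 [106 107 103 106 103 104  99  93  91  92  91  94  91  91  92  92  94  95  92 103 127 129 111  95  91  87  58  41]
 [107 108 107 102 107 102 101  95  91  93  91  93  92  92  90  91  96  93  93 105 143 129  94  95  93  76  54  66]
 [106 104 103 103 103 107 103  95  92  94  91  93  93  91  91  94  94  93  97  96 111 104  91  94  92  73  45  45]
 [104 105 103 103 101 106 101  92  94  89  93  92  95  92  92  95
[... 1420 characters left out ...]
  50  37]
 [122 104 103  78  52  54  54  80  98 108 107 104 106 100  76  47  47  54  77  79  75  76  78  75  78  76  76  73]
 [126 106 100  79  54  59  52  79 100 103 109 107 108 105  76  39  40  43  61  73  76  76  75  66  61  57  54  44]
 [126 104 107  79  52  53  55  86 108 104 106 106 105 104  77  47  40  36  46  52  44  40  47  44  43  39  42  36]
 [130 106 104  79  53  55  57  90 104 105 103 104 106 106 104  75  42  40  45  45  38  39  39  45  40  39  43  35]
 [135 110 103  75  56  53  57  93 105 105 106 105 103 105 104  76  41  41  40  45  43  41  40  44  39  42  40  56]
 [177 143 106  74  56  55  54  89 108 107 107 107 105 105 105  80  44  42  39  38  42  40  40  37  40  38  42  39]]
```

In the hand the caddy leans about 4°: the near leg's bottom edge runs (264.6,179.3)-(275.8,181.5), so the rod lags about 10 mm. I'll add that to the advance, descend, and slide the rod under the hook.

{"fn": "arm_command", "kwargs": {"commands": [{"x":0,"y":0,"z":0.06,"spin":0,"hand":-1},{"x":0,"y":0,"z":0.15,"spin":0,"hand":-1},{"x":0,"y":0,"z":0.25,"spin":0,"hand":-1},{"x":0,"y":0,"z":0.34,"spin":0,"hand":-1},{"x":0,"y":0,"z":0.388,"spin":0,"hand":-1}]}}

```text
clock: 12.45
tcp_pos: [0.4143, 0.2347, 0.2297]
ee_rot: [-0.0, 0.889, 0.457, -0.002]
contact_force: [-0.6, 0.1, -2.6]
opening: 0.0187
gripper_force: 78.5
```

{"fn": "arm_command", "kwargs": {"commands": [{"x":0,"y":0,"z":0,"spin":0,"hand":-1},{"x":0,"y":0.02,"z":0,"spin":0,"hand":-1},{"x":0,"y":0.05,"z":0,"spin":0,"hand":-1},{"x":0,"y":0.08,"z":0,"spin":0,"hand":-1},{"x":0,"y":0.1,"z":0,"spin":0,"hand":-1}]}}

```text
clock: 12.87
tcp_pos: [0.4365, 0.2206, 0.2331]
ee_rot: [0.0, 0.889, 0.457, 0.001]
contact_force: [-0.4, 0.3, -3.8]
opening: 0.0188
gripper_force: 78.5
```

```bash
python3 - <<'E'
from u import *
import sys
np.set_printoptions(linewidth=250,threshold=sys.maxsize)
s=bot.read_state();p=np.array(s["tcp_pos"]);a=theta(s["ee_rot"]);print(p,a,s["contact_force"])
S=cam("side");g=cv2.cvtColor(S["color"],cv2.COLOR_BGR2GRAY)
r=np.radians(a-90);X=np.array([np.cos(r),np.sin(r),0]);Y=np.array([-np.sin(r),np.cos(r),0]);o=p+[0,0,.021-.153]-.010*X
L=lambda x,y,z:o+(x*X+y*Y)/1e3+[0,0,z/1e3]
print(proj(S,[L(-20,-32,0),L(20,-32,0),L(0,-29,9),L(0,29,9)]).round(1).tolist())
print(g[186:216,272:304])
E
```

```text
[0.43654462 0.22056357 0.23313327] 54.41636955181775 [-0.41859638  0.29026681 -3.75620398]
[[274.6, 202.9], [284.9, 205.3], [279.9, 201.6], [286.5, 192.3]]
[[100  98  97  92  97  92  95  93  92  88  93  92  91  92  96 110 126 108 117 129  93  43  33  37  39  33  32  35  34  32  33  33]
 [ 98  94  93  92  94  93  95  95  94  94  94  95  93  91  97 109 126 109 115 131  90  37  34  38  32  31  36  32  35  33  33  37]
 [102  96  90  90  97  95  95  92  97  96  94  94  90  94  94 113 128 106 109 118  81  37  36  39  31  35  36  33  32  33  28  35]
 [ 99  96  96  92  94  92  93  90  94  93  97  96  92  94  98 115 128 129 132 125  79  36  41  34  34  31  36  32  31  35  31  28]
 [101  97  93  91  91  87  91  92  93  93  94  95  93  92  98 119 134 144 160 160 105  37  35  35  39  37  34  36  35  35  37  35]
 [103 104 100  93  93  94  95  91  94  91  94  93  92  95  99 120 137 158 171 163 106  36  36  36  33  40  29  38  34  34  33  37]
 [105 106  98  93  96  92  89  91  93  88  92  95  95  93  97 124 150 165 169 153 101  33  37  40  38  38  34  35  32  31  31  34]
 [106 105 102  94  92  95  
[... 2286 characters left out ...]
 92  93  92  95  95  87 102 139 152 155 156]
 [169 172 169 171 167 161 162 130  97 123 118  91  85  86  86  91  94  97  96  97  94  94  92  94  92  93  86  89 136 157 154 156]
 [161 157 158 161 159 156 158 128  99  98 101 103 109 123 114  91  97  99  96  94  96  93  93  93 141 132  91  84 133 155 156 154]
 [162 159 154 157 159 158 159 126 100  95  95  96 100 100  97 104 121 132 115 108  98  94  97 109 143 117  81  77 136 157 153 151]
 [162 159 163 159 158 159 157 127 100  91  94  94  96  96  94  95  96 100  93 100 117 112  95 151 146 104  77  81 134 156 157 155]
 [163 161 161 161 157 159 159 128 100  97  98  97  98  94 100  97  93  97  94  96 103  99 144 155 135 102  65  81 136 154 159 158]]
```

{"fn": "arm_command", "kwargs": {"commands": [{"x":0,"y":0.01,"z":0,"spin":0,"hand":-1},{"x":0,"y":0.02,"z":0,"spin":0,"hand":-1},{"x":0,"y":0.03,"z":0,"spin":0,"hand":-1},{"x":0,"y":0.04,"z":0,"spin":0,"hand":-1},{"x":0,"y":0.05,"z":0,"spin":0,"hand":-1}]}}

```text
clock: 13.33
tcp_pos: [0.4455, 0.214, 0.2323]
ee_rot: [0.0, 0.889, 0.458, -0.0]
contact_force: [-0.4, -0.3, -3.1]
opening: 0.0192
gripper_force: 78.6
```

{"fn": "arm_command", "kwargs": {"commands": [{"x":0,"y":0.01,"z":0,"spin":0,"hand":-1},{"x":0,"y":0.02,"z":0,"spin":0,"hand":-1},{"x":0,"y":0.03,"z":0,"spin":0,"hand":-1},{"x":0,"y":0.036,"z":0,"spin":0,"hand":-1},{"x":0,"y":0.036,"z":0,"spin":0,"hand":-1}]}}

```text
clock: 13.75
tcp_pos: [0.4529, 0.2087, 0.2323]
ee_rot: [0.0, 0.889, 0.457, -0.0]
contact_force: [-0.5, -0.2, -3.1]
opening: 0.0191
gripper_force: 78.5
```

```bash
cat >> u.py <<'E'
def legs(dx=-.010,rows=None,cols=None):
    import sys;np.set_printoptions(linewidth=250,threshold=sys.maxsize)
    F=[];s=bot.read_state();p=np.array(s["tcp_pos"]);a=theta(s["ee_rot"]);print(p.round(4),round(a,1),s["contact_force"].round(1))
    S=cam("side");g=cv2.cvtColor(S["color"],cv2.COLOR_BGR2GRAY)
    r=np.radians(a-90);X=np.array([np.cos(r),np.sin(r),0]);Y=np.array([-np.sin(r),np.cos(r),0]);o=p+[0,0,.021-.153]+dx*X
    L=lambda x,y,z:o+(x*X+y*Y)/1e3+[0,0,z/1e3]
    print(proj(S,[L(-20,-32,0),L(20,-32,0),L(0,-29,9),L(0,29,9)]).round(1).tolist())
    if rows:print(g[rows[0]:rows[1],cols[0]:cols[1]])
E
python3 -c "
from u import *
legs(-.01,(186,216),(272,304))"
```

```text
[0.4529 0.2087 0.2323] 54.4 [-0.5 -0.2 -3.1]
[[279.8, 204.3], [290.2, 206.7], [285.2, 203.0], [291.7, 193.6]]
[[103  76  43  42  43  40  80  94  93  93  91  92  94  92  89  94  95  91  91  91 106 124 107 100 115 129  92  43  34  31  33  33]
 [105  82  47  38  38  45  79  95  94  94  92  95  96  90  92  90  92  90  91  92 111 128 105 103 108 131  95  36  31  34  31  36]
 [104 102  76  39  44  40  77  93  92  92  94  97  95  94  93  95  90  91  92  95 106 126 105 104 124  94  46  34  42  31  34  35]
 [105 105  75  41  41  44  80  91  90  91  93  93  95  94  93  90  93  89  92  94 107 125 106 103 115  85  36  31  33  31  27  33]
 [105 105  73  39  40  41  80  95  93  94  91  91  94  93  95  91  97  95  92  93 112 127 102 109 107  72  38  31  36  34  33  31]
 [103 103  84  55  41  40  79  91  92  92  93  88  91  94  92  91  94  95  92  91 119 128 130 114 103  73  33  36  38  39  38  38]
 [105 103 103  72  46  40  45  48  80  93  91  89  91  92  91  88  90  95  94  92 117 139 125 100  97  69  33  33  34  38  38  35]
 [103 105 103  75  45  40  40  42  75  92  90  93  92  93  94  93  94  93
[... 2240 characters left out ...]
 95  92  94  97  94  89  97 139 153 156 159]
 [172 170 169 168 168 158 157 128  96 122 116  91  88  82  83  91  94  95  96  93  95  97  93  93  92  94  85  86 136 153 155 154]
 [159 155 160 159 157 159 159 127  98  97 100 104 109 120 114  95  95  95  95  95  93  96  97  88 144 132  93  84 133 155 157 154]
 [162 159 158 157 157 155 159 128  96  97  93  97 100  99  97 101 120 131 115 107  98  95  94 110 140 118  79  81 134 156 155 154]
 [161 158 160 157 157 156 158 128  98  94  94  95  94  95  96  95  98  98  99 100 125 110  91 150 148 102  73  85 134 156 157 155]
 [160 161 160 161 160 158 156 128  98  96  95  92  97  95  95  95  94  97  93  95 102  97 146 153 139 101  68  79 135 155 157 153]]
```

{"fn": "arm_command", "kwargs": {"commands": [{"x":0,"y":0.008,"z":0,"spin":0,"hand":-1},{"x":0,"y":0.008,"z":-0.02,"spin":0,"hand":-1},{"x":0,"y":0.008,"z":-0.04,"spin":0,"hand":-1},{"x":0,"y":0.008,"z":-0.06,"spin":0,"hand":-1},{"x":0,"y":0.008,"z":-0.06,"spin":0,"hand":-1}]}}

```text
clock: 14.22
tcp_pos: [0.4547, 0.2079, 0.2487]
ee_rot: [0.0, 0.889, 0.458, 0.001]
contact_force: [0.1, 0.2, -2.8]
opening: 0.0191
gripper_force: 78.6
```

{"fn": "arm_command", "kwargs": {"commands": [{"x":0,"y":0,"z":-0.01,"spin":0,"hand":-1},{"x":0,"y":0,"z":-0.02,"spin":0,"hand":-1},{"x":0,"y":0,"z":-0.03,"spin":0,"hand":-1},{"x":0,"y":0,"z":-0.03,"spin":0,"hand":-1}]}}

```text
clock: 14.55
tcp_pos: [0.4544, 0.2078, 0.2553]
ee_rot: [0.0, 0.889, 0.458, 0.0]
contact_force: [-0.9, 0.2, -2.7]
opening: 0.019
gripper_force: 78.5
```

```bash
python3 -c "
from u import *
legs(-.01,(178,216),(276,304))"
```

```text
[0.4544 0.2078 0.2553] 54.5 [-0.9  0.2 -2.7]
[[279.8, 199.2], [290.4, 201.6], [285.3, 197.8], [291.8, 188.6]]
[[ 74  77  90  96  95  92  91  90  91  90  94  96  98 105 127 129 134 135 134 112 122 131 129 111  60  30  31  28]
 [ 77  77  91  90  92  94  92  94  88  92  93  93  92  94  96  95 111 129 126 111 117 131 129 103  68  80  82  73]
 [ 71  80  83  91  93  93  94  91  92  91  92  92  91  94  89  90 105 124 125 113 116 129 130  98  58  56  52  41]
 [ 68  78  86  95  92  91  93  93  93  92  89  92  91  93  91  91  94 119 124 110 112 125 142 102  40  35  36  30]
 [ 72  76  84  96  94  95  97  92  89  92  89  92  91  91  93  94  94 116 123 110 119 145 108  47  35  36  34  36]
 [ 58  75  88  94  95  97  93  92  95  93  91  96  91  89  93  91 102 118 125 112 120  98  45  32  32  33  34  29]
 [ 42  49  79  93  91  92  95  94  92  95  92  93  93  92  92  91 104 124 129 123 119  78  36  30  34  33  31  31]
 [ 41  47  77  91  87  90  90  93  93  91  91  91  96  95  95  94 106 125 131 125 108  61  38  34  32  34  35  30]
 [ 42  41  81  95  92  91  92  91  91  90  90  91  91  93  93  91 107 
[... 2680 characters left out ...]
 157 154]
 [168 168 169 152 111  86  86  81  87  85  82  86  96  96  94  95  96  95  94  94  96  94  90 101 135 153 154 157]
 [169 160 159 126  96 122 117  93  86  84  86  90  94  96  96 100  93  96  93  94  90  92  87  89 137 155 156 154]
 [157 157 156 128  93  99  97 104 112 119 113  95  91  93  96  96  96  95  94  92 140 133  89  81 133 157 155 152]
 [158 155 158 127  97  97  95  98  98  98  98 100 121 131 116 104  99  94  92 110 141 119  81  80 134 152 154 153]
 [159 156 159 125 100  96  98  96  98  97  93  96  97  95  96 101 120 112  91 151 147 100  75  81 137 155 158 155]
 [161 159 156 127  99  96  96  96  94  98  97  93  95  96  95  95  99  97 143 154 137 102  68  80 135 158 158 156]]
```

The rod is now above the tip's height with no contact and the flat caddy hasn't moved, so the rod sits inside the hook. Lifting.

{"fn": "arm_command", "kwargs": {"commands": [{"x":0,"y":0,"z":-0.015,"spin":0,"hand":-1},{"x":0,"y":0,"z":-0.025,"spin":0,"hand":-1},{"x":0,"y":0,"z":-0.035,"spin":0,"hand":-1},{"x":0,"y":0,"z":-0.045,"spin":0,"hand":-1},{"x":0,"y":0,"z":-0.06,"spin":0,"hand":-1}]}}

```text
clock: 15.02
tcp_pos: [0.4541, 0.2077, 0.2697]
ee_rot: [-0.0, 0.889, 0.458, -0.0]
contact_force: [0.0, 0.1, -5.1]
opening: 0.0187
gripper_force: 78.2
```

{"fn": "arm_command", "kwargs": {"commands": [{"x":0,"y":0,"z":-0.02,"spin":0,"hand":-1},{"x":0,"y":0,"z":-0.05,"spin":0,"hand":-1},{"x":0,"y":0,"z":-0.08,"spin":0,"hand":-1},{"x":0,"y":0,"z":-0.1,"spin":0,"hand":-1},{"x":0,"y":0,"z":-0.1,"spin":0,"hand":-1}]}}

```text
clock: 15.43
tcp_pos: [0.4547, 0.2078, 0.2963]
ee_rot: [0.0, 0.889, 0.458, 0.001]
contact_force: [-0.2, 0.2, -5.0]
opening: 0.0191
gripper_force: 78.3
```

```bash
python3 -c "
from u import *
legs(-.01,(165,208),(270,300))"
```

```text
[0.4547 0.2078 0.2963] 54.5 [-0.2  0.2 -5. ]
[[279.1, 189.7], [289.8, 192.0], [284.6, 188.2], [291.3, 179.1]]
[[ 56  72  71  70  71  73  76  83  91 105 116 153 151 108  80  90  91  90  89  90  92  94  95  91  93 111 126 130 132  96]
 [ 54  71  74  73  77  76  76  84  94  96  94  97 103 127 132 117 100  91  90  91  94  88 102 129 114 102 124 132 134  98]
 [ 47  69  79  76  76  80  73  87  94  93  92  89  91  94  97 100 103 109 128 118  98  91 120 137 110 103 115 128 130  88]
 [ 45  55  75  77  79  78  79  89  91  93  91  92  91  94  89  92  92  95  96  97 102 112 132 139 104  99 121 130 129  86]
 [ 36  52  74  78  80  82  78  89  95  93  91  92  93  92  92  95  95  92  92  89  94  94 131 139 106 102 124 132 128  88]
 [ 37  39  67  83  79  81  80  90  92  97  92  91  92  92  93  96  90  91  91  93  91  90 121 132 107 110 119 127 118  76]
 [ 39  36  50  71  79  80  82  89  91  96  94  95  91  95  95  92  95  91  93  90  94  93 124 138 107 107 118 126  94  46]
 [ 43  37  40  68  78  79  82  87  92  92  96  94  93  92  92  96  92  90  92  90  93  94 123 132 108 111 125 114  76  44]
 [ 39 
[... 3599 characters left out ...]
 82  90  87  85 118 136 108  85  92  96  93  93  93  93  94  93  93  92 112 101  90]
 [106 108 106 109 110 109 148 166 154 121 114 118 101 124 113  85  83  93  94  95  96  96  92  93  95  91  90 150 131 102]
 [148 170 167 165 168 168 168 171 156 117  96  95  99 106 114 122 111 104 101  96  96  97  98  95  94  88 144 154 111  85]
 [172 174 172 172 174 173 176 175 150 109  96  94  98  96  98 100 101 103 119 129 129 117 100  96  95 109 150 147 105  80]
 [174 180 174 154 129 122 124 131 128 112  94  94  99  96  93  97  99  97  97 100  98  99 110 101  92 149 155 138 103  79]
 [123 123 121 137 140 146 161 169 165 133 100  95  96  94  97  96  92  92  95  94  96  93 102  95 137 150 142 125  86  81]]
```

Both are hanging from the gripper (force 5 N). I'll rise above the dispenser and carry them gently to the front of the stand.

{"fn": "arm_command", "kwargs": {"commands": [{"x":0,"y":0,"z":-0.02,"spin":0,"hand":-1},{"x":0,"y":0,"z":-0.07,"spin":0,"hand":-1},{"x":0,"y":0,"z":-0.13,"spin":0,"hand":-1},{"x":0,"y":0,"z":-0.2,"spin":0,"hand":-1},{"x":0,"y":0,"z":-0.26,"spin":0,"hand":-1}]}}

```text
clock: 15.9
tcp_pos: [0.4542, 0.2077, 0.3608]
ee_rot: [-0.0, 0.889, 0.458, -0.0]
contact_force: [0.8, 0.2, -5.6]
opening: 0.0188
gripper_force: 78.4
```

{"fn": "arm_command", "kwargs": {"commands": [{"x":0,"y":0,"z":-0.06,"spin":0,"hand":-1},{"x":0,"y":0,"z":-0.13,"spin":0,"hand":-1},{"x":0,"y":0,"z":-0.19,"spin":0,"hand":-1},{"x":0,"y":0,"z":-0.22,"spin":0,"hand":-1},{"x":0,"y":0,"z":-0.23,"spin":0,"hand":-1}]}}

```text
clock: 16.32
tcp_pos: [0.4545, 0.2078, 0.4183]
ee_rot: [0.0, 0.889, 0.458, 0.001]
contact_force: [0.6, -0.9, -4.8]
opening: 0.019
gripper_force: 78.4
```

```bash
python3 -c "
from u import *
s=bot.read_state();print(s['tcp_pos'],theta(s['ee_rot']),s['contact_force'],s['opening'])
a=np.array([.4545,.2078,.418,54.5]);b=np.array([.545,-.115,.418,88])
plan([tuple(a+(b-a)*i/5) for i in range(1,6)]+[(.545,-.115,.334,88)],start=a)"
```

```text
[0.45446072 0.20775706 0.41829532] 54.45728845078959 [ 0.59778829 -0.87096457 -4.78838648] 0.019048865377988555
x -0.168 y 0.209 z -0.000 spin -0.074 dist 67 mm
x -0.191 y 0.188 z -0.000 spin -0.074 dist 67 mm
x -0.212 y 0.164 z -0.000 spin -0.074 dist 67 mm
x -0.230 y 0.138 z -0.000 spin -0.074 dist 67 mm
x -0.244 y 0.111 z -0.000 spin -0.074 dist 67 mm
x 0.000 y -0.000 z 0.336 spin -0.000 dist 84 mm
```

{"fn": "arm_command", "kwargs": {"commands": [{"x":-0.02,"y":0.025,"z":0,"spin":-0.01,"hand":-1},{"x":-0.05,"y":0.06,"z":0,"spin":-0.02,"hand":-1},{"x":-0.085,"y":0.105,"z":0,"spin":-0.04,"hand":-1},{"x":-0.125,"y":0.155,"z":0,"spin":-0.055,"hand":-1},{"x":-0.168,"y":0.209,"z":0,"spin":-0.074,"hand":-1}]}}

```text
clock: 16.73
tcp_pos: [0.4723, 0.1427, 0.4163]
ee_rot: [-0.001, 0.861, 0.509, -0.001]
contact_force: [0.4, 0.6, -4.5]
opening: 0.0193
gripper_force: 78.4
```

{"fn": "arm_command", "kwargs": {"commands": [{"x":-0.04,"y":0.038,"z":0,"spin":-0.015,"hand":-1},{"x":-0.076,"y":0.075,"z":0,"spin":-0.03,"hand":-1},{"x":-0.115,"y":0.113,"z":0,"spin":-0.045,"hand":-1},{"x":-0.153,"y":0.15,"z":0,"spin":-0.06,"hand":-1},{"x":-0.191,"y":0.188,"z":0,"spin":-0.074,"hand":-1}]}}

```text
clock: 17.15
tcp_pos: [0.4905, 0.078, 0.4163]
ee_rot: [-0.001, 0.83, 0.558, -0.001]
contact_force: [-0.3, 0.4, -5.5]
opening: 0.0191
gripper_force: 78.4
```

{"fn": "arm_command", "kwargs": {"commands": [{"x":-0.042,"y":0.033,"z":0,"spin":-0.015,"hand":-1},{"x":-0.085,"y":0.066,"z":0,"spin":-0.03,"hand":-1},{"x":-0.127,"y":0.098,"z":0,"spin":-0.045,"hand":-1},{"x":-0.17,"y":0.131,"z":0,"spin":-0.06,"hand":-1},{"x":-0.212,"y":0.164,"z":0,"spin":-0.074,"hand":-1}]}}

```text
clock: 17.57
tcp_pos: [0.5084, 0.0134, 0.4163]
ee_rot: [-0.001, 0.796, 0.605, -0.001]
contact_force: [0.9, -0.4, -5.8]
opening: 0.0189
gripper_force: 78.4
```

{"fn": "arm_command", "kwargs": {"commands": [{"x":-0.046,"y":0.028,"z":0,"spin":-0.015,"hand":-1},{"x":-0.092,"y":0.055,"z":0,"spin":-0.03,"hand":-1},{"x":-0.138,"y":0.083,"z":0,"spin":-0.045,"hand":-1},{"x":-0.184,"y":0.11,"z":0,"spin":-0.06,"hand":-1},{"x":-0.23,"y":0.138,"z":0,"spin":-0.074,"hand":-1}]}}

```text
clock: 17.98
tcp_pos: [0.5262, -0.0511, 0.4162]
ee_rot: [-0.001, 0.759, 0.651, -0.001]
contact_force: [-0.5, -0.3, -5.1]
opening: 0.0192
gripper_force: 78.5
```

{"fn": "arm_command", "kwargs": {"commands": [{"x":-0.07,"y":0.03,"z":0,"spin":-0.02,"hand":-1},{"x":-0.13,"y":0.06,"z":0,"spin":-0.04,"hand":-1},{"x":-0.18,"y":0.082,"z":0,"spin":-0.055,"hand":-1},{"x":-0.22,"y":0.1,"z":0,"spin":-0.068,"hand":-1},{"x":-0.244,"y":0.111,"z":0,"spin":-0.074,"hand":-1}]}}

```text
clock: 18.4
tcp_pos: [0.5443, -0.1163, 0.4159]
ee_rot: [-0.001, 0.721, 0.693, -0.0]
contact_force: [-0.1, 0.9, -4.9]
opening: 0.019
gripper_force: 78.4
```

{"fn": "arm_command", "kwargs": {"commands": [{"x":0,"y":0,"z":0,"spin":0,"hand":-1},{"x":0,"y":0,"z":0,"spin":0,"hand":-1},{"x":0,"y":0,"z":0,"spin":0,"hand":-1},{"x":0,"y":0,"z":0,"spin":0,"hand":-1},{"x":0,"y":0,"z":0,"spin":0,"hand":-1}]}}

```text
clock: 18.82
tcp_pos: [0.5441, -0.1146, 0.4175]
ee_rot: [0.0, 0.721, 0.693, 0.0]
contact_force: [-0.3, -0.8, -4.6]
opening: 0.0188
gripper_force: 78.4
```

{"fn": "arm_command", "kwargs": {"commands": [{"x":0,"y":0,"z":0.04,"spin":0,"hand":-1},{"x":0,"y":0,"z":0.12,"spin":0,"hand":-1},{"x":0,"y":0,"z":0.21,"spin":0,"hand":-1},{"x":0,"y":0,"z":0.3,"spin":0,"hand":-1},{"x":0,"y":0,"z":0.336,"spin":0,"hand":-1}]}}

```text
clock: 19.23
tcp_pos: [0.5434, -0.1145, 0.3304]
ee_rot: [-0.002, 0.721, 0.693, -0.001]
contact_force: [-0.4, 0.1, -6.1]
opening: 0.0188
gripper_force: 78.8
```

```bash
python3 -c "
from u import *
legs(-.01,(224,282),(348,384))"
```

```text
[ 0.5434 -0.1145  0.3304] 87.8 [-0.4  0.1 -6.1]
[[338.6, 245.0], [352.5, 242.5], [345.4, 240.6], [339.5, 226.9]]
[[ 94 100  98  97  93  94  94  98  95  91  74  60  71  74  66  71  57  28  33  29  32  38  37  35  33  34  31  36  38  38  43  48  79  95  96  96]
 [ 96  95  97  93  93  97  93  95  98  94  78  64  70  76  77  73  65  40  25  34  30  40  37  34  31  37  40  34  34  35  38  32  60  87 100 100]
 [ 93  95  94  97  97  94  96  97  94  81  66  58  56  64  70  77  73  55  37  30  32  37  36  35  32  38  36  35  35  35  35  62 119 134 116 101]
 [ 97  95  95  94  96  97  98  97  96  97  77  64  73  70  73  75  72  66  54  42  31  28  33  35  35  28  38  35  35  32  38  34  53 113 117  94]
 [ 96  96  97  97  96  97  92  82  76  68  60  61  76  75  63  59  70  68  55  43  33  32  35  34  34  36  34  32  32  34  34  33  33  58  76  71]
 [ 97  98  94  94  95  97  79  63  56  64  68  59  60  59  63  56  75  69  51  45  37  37  34  36  37  37  33  40  34  36  37  38  41  42  43  48]
 [ 96  92  93  95  94  94  87  65  61  63  70  56  49  67  74  67  65  66  53  47  40  30  32  33  39  42
[... 6839 characters left out ...]
42 117 112 111  96  81  81  81  81  81  75  81  77  78  77  80  74  74  76  75  72  76  75  69  74  70  73  70]
 [168 168 165 133 110 110 117 155 168 140 112 112  96  80  81  83  82  80  80  77  83  80  74  80  78  79  77  73  75  72  72  72  73  73  72  73]
 [170 172 171 140 114 111 111 117 153 168 139 109 110  86  75  80  81  78  82  77  79  81  81  81  80  80  78  80  75  74  73  75  72  76  75  75]
 [169 171 171 140 114 115 111 149 167 172 139 112 116  99  79  79  84  82  82  83  81  79  80  79  78  79  77  78  76  75  76  74  68  75  73  72]
 [170 171 171 168 138 116 114 119 153 174 171 139 114 112  89  82  85  84  81  80  79  80  81  78  82  79  79  79  75  76  75  77  75  74  74  74]]
```

{"fn": "arm_command", "kwargs": {"commands": [{"x":0,"y":0.02,"z":0.01,"spin":0,"hand":-1},{"x":0,"y":0.05,"z":0.016,"spin":0,"hand":-1},{"x":0,"y":0.09,"z":0.016,"spin":0,"hand":-1},{"x":0,"y":0.13,"z":0.016,"spin":0,"hand":-1},{"x":0,"y":0.17,"z":0.016,"spin":0,"hand":-1}]}}

```text
clock: 19.7
tcp_pos: [0.588, -0.1169, 0.3306]
ee_rot: [0.001, 0.721, 0.693, 0.001]
contact_force: [0.0, -0.1, -5.8]
opening: 0.0188
gripper_force: 78.8
```

{"fn": "arm_command", "kwargs": {"commands": [{"x":0,"y":0.03,"z":0,"spin":0,"hand":-1},{"x":0,"y":0.06,"z":0,"spin":0,"hand":-1},{"x":0,"y":0.09,"z":0,"spin":0,"hand":-1},{"x":0,"y":0.12,"z":0,"spin":0,"hand":-1},{"x":0,"y":0.15,"z":0,"spin":0,"hand":-1}]}}

```text
clock: 20.12
tcp_pos: [0.6253, -0.1183, 0.3304]
ee_rot: [0.001, 0.721, 0.693, 0.0]
contact_force: [-0.2, 0.5, -5.7]
opening: 0.0194
gripper_force: 78.9
```

{"fn": "arm_command", "kwargs": {"commands": [{"x":0,"y":0.03,"z":0,"spin":0,"hand":-1},{"x":0,"y":0.06,"z":0,"spin":0,"hand":-1},{"x":0,"y":0.08,"z":0,"spin":0,"hand":-1},{"x":0,"y":0.1,"z":0,"spin":0,"hand":-1},{"x":0,"y":0.11,"z":0,"spin":0,"hand":-1}]}}

```text
clock: 20.53
tcp_pos: [0.6524, -0.1194, 0.3295]
ee_rot: [0.0, 0.721, 0.693, 0.0]
contact_force: [0.5, -0.3, -5.5]
opening: 0.0191
gripper_force: 78.7
```

{"fn": "arm_command", "kwargs": {"commands": [{"x":0,"y":0,"z":0,"spin":0,"hand":-1},{"x":0,"y":0,"z":0,"spin":0,"hand":-1},{"x":0,"y":0,"z":0,"spin":0,"hand":-1},{"x":0,"y":0,"z":0,"spin":0,"hand":-1}]}}

```text
clock: 20.87
tcp_pos: [0.6513, -0.1193, 0.3296]
ee_rot: [0.0, 0.721, 0.693, -0.0]
contact_force: [-0.2, -0.3, -5.0]
opening: 0.019
gripper_force: 78.9
```

{"fn": "arm_command", "kwargs": {"commands": [{"x":0,"y":0,"z":0.02,"spin":0,"hand":-1},{"x":0,"y":0,"z":0.045,"spin":0,"hand":-1},{"x":0,"y":0,"z":0.07,"spin":0,"hand":-1},{"x":0,"y":0,"z":0.095,"spin":0,"hand":-1},{"x":0,"y":0,"z":0.106,"spin":0,"hand":-1}]}}

```text
clock: 21.28
tcp_pos: [0.6513, -0.1192, 0.3012]
ee_rot: [-0.001, 0.721, 0.693, -0.0]
contact_force: [0.8, 0.0, -5.4]
opening: 0.0193
gripper_force: 78.7
```

{"fn": "arm_command", "kwargs": {"commands": [{"x":0,"y":0,"z":0.004,"spin":0,"hand":-1},{"x":0,"y":0,"z":0.008,"spin":0,"hand":-1},{"x":0,"y":0,"z":0.012,"spin":0,"hand":-1},{"x":0,"y":0,"z":0.016,"spin":0,"hand":-1},{"x":0,"y":0,"z":0.016,"spin":0,"hand":-1}]}}

```text
clock: 21.7
tcp_pos: [0.652, -0.1194, 0.3001]
ee_rot: [0.001, 0.721, 0.693, 0.001]
contact_force: [1.8, -0.3, 1.3]
opening: 0.0186
gripper_force: 79.5
```

Borne by the bar. I'll release gently and let it settle.

{"fn": "arm_command", "kwargs": {"commands": [{"x":0,"y":0,"z":0,"spin":0,"hand":-0.53},{"x":0,"y":0,"z":0,"spin":0,"hand":-0.5},{"x":0,"y":0,"z":0,"spin":0,"hand":-0.45},{"x":0,"y":0,"z":0,"spin":0,"hand":-0.35},{"x":0,"y":0,"z":0,"spin":0,"hand":-0.2}]}}

```text
clock: 22.12
tcp_pos: [0.6513, -0.1193, 0.2986]
ee_rot: [-0.001, 0.721, 0.693, -0.0]
contact_force: [0.7, -0.7, 0.5]
opening: 0.0342
gripper_force: 0.0
```

{"fn": "arm_command", "kwargs": {"commands": [{"x":0,"y":0,"z":0,"spin":0,"hand":0},{"x":0,"y":0,"z":0,"spin":0,"hand":0.2},{"x":0,"y":0,"z":0,"spin":0,"hand":0.3},{"x":0,"y":0,"z":0,"spin":0,"hand":0.3},{"x":0,"y":0,"z":0,"spin":0,"hand":0.3}]}}

```text
clock: 22.53
tcp_pos: [0.6516, -0.1193, 0.2988]
ee_rot: [-0.0, 0.721, 0.693, -0.0]
contact_force: [0.6, -0.8, 0.4]
opening: 0.0554
gripper_force: 0.0
```

{"fn": "arm_command", "kwargs": {"commands": [{"x":0,"y":0,"z":-0.06,"spin":0,"hand":0.3},{"x":0,"y":0,"z":-0.14,"spin":0,"hand":0.3},{"x":0,"y":0,"z":-0.24,"spin":0,"hand":0.3},{"x":0,"y":0,"z":-0.32,"spin":0,"hand":0.3},{"x":0,"y":0,"z":-0.4,"spin":0,"hand":0.3}]}}

```text
clock: 22.95
tcp_pos: [0.6514, -0.1192, 0.4002]
ee_rot: [0.0, 0.721, 0.693, 0.0]
contact_force: [0.3, -0.9, -0.5]
opening: 0.0553
gripper_force: 0.0
```

{"fn": "arm_command", "kwargs": {"commands": [{"x":0,"y":0,"z":0,"spin":0,"hand":0.3},{"x":0,"y":0,"z":0,"spin":0,"hand":0.3},{"x":0,"y":0,"z":0,"spin":0,"hand":0.3},{"x":0,"y":0,"z":0,"spin":0,"hand":0.3},{"x":0,"y":0,"z":0,"spin":0,"hand":0.3}]}}

```text
clock: 23.37
tcp_pos: [0.6515, -0.1193, 0.3977]
ee_rot: [-0.001, 0.721, 0.693, -0.0]
contact_force: [-0.5, 0.0, -0.0]
opening: 0.0555
gripper_force: 0.0
```

```bash
python3 - <<'E'
from u import *
# steel mask against the first picture: where are the caddies now, and are they still?
a=cam("side")["color"];s0=cv2.imread("pics/side0.png");s=bot.read_state();print(s["tcp_pos"],s["contact_force"],s["opening"])
d=(cv2.absdiff(a,s0).max(2)>25).astype(np.uint8);d[:190]=0
ys,xs=np.nonzero(d[190:310,340:430]);print("changed rows/cols",ys.min()+190,ys.max()+190)
for r in range(192,290,5):
    c=np.nonzero(d[r,345:430])[0]+345;print(r,(c.min(),c.max(),len(c)) if len(c) else None)
S=cam("side");b=np.array([.651,-.1205,0]);L=lambda x,y,z:b+np.array([x,y,z])/1e3
print("expect box plain bottom corners",proj(S,[L(-27,-32,39),L(27,-32,39),L(-27,32,39),L(-27,-32,107),L(27,-32,107),L(-20,-32,167),L(-27,-32,221)]).round(1).tolist())
print("frame to frame",cv2.absdiff(a,S["color"])[190:300,345:430].max())
E
```

```text
[ 0.6515135  -0.11928637  0.39803372] [ 0.50901849 -0.95052038  0.28188965] 0.05562013037889576
changed rows/cols 191 290
192 (np.int64(384), np.int64(389), 4)
197 None
202 (np.int64(389), np.int64(390), 2)
207 (np.int64(373), np.int64(394), 17)
212 (np.int64(373), np.int64(395), 15)
217 (np.int64(372), np.int64(393), 19)
222 (np.int64(375), np.int64(398), 18)
227 (np.int64(374), np.int64(398), 20)
232 (np.int64(380), np.int64(394), 12)
237 (np.int64(381), np.int64(383), 3)
242 (np.int64(381), np.int64(394), 12)
247 (np.int64(371), np.int64(387), 17)
252 (np.int64(371), np.int64(390), 18)
257 (np.int64(371), np.int64(394), 22)
262 (np.int64(379), np.int64(395), 17)
267 (np.int64(378), np.int64(393), 15)
272 (np.int64(347), np.int64(390), 13)
277 (np.int64(345), np.int64(356), 8)
282 (np.int64(345), np.int64(359), 12)
287 (np.int64(345), np.int64(353), 9)
expect box plain bottom corners [[372.9, 277.0], [389.3, 273.2], [365.2, 262.0], [374.8, 261.6], [391.8, 257.8], [378.9, 246.4], [378.3, 232.9]]
frame to frame 59
```

Both hang where expected, with the flat caddy's bottom near row 273. The frame difference suggests some swing, so I'll wait for it to settle.

{"fn": "arm_command", "kwargs": {"commands": [{"x":0,"y":0,"z":0,"spin":0,"hand":0.3},{"x":0,"y":0,"z":0,"spin":0,"hand":0.3},{"x":0,"y":0,"z":0,"spin":0,"hand":0.3},{"x":0,"y":0,"z":0,"spin":0,"hand":0.3},{"x":0,"y":0,"z":0,"spin":0,"hand":0.3}]}}

```text
clock: 23.88
tcp_pos: [0.6516, -0.1193, 0.3988]
ee_rot: [-0.0, 0.721, 0.693, -0.0]
contact_force: [0.5, 0.3, -0.6]
opening: 0.0555
gripper_force: 0.0
```

{"fn": "arm_command", "kwargs": {"commands": [{"x":0,"y":0,"z":0,"spin":0,"hand":0.3},{"x":0,"y":0,"z":0,"spin":0,"hand":0.3},{"x":0,"y":0,"z":0,"spin":0,"hand":0.3},{"x":0,"y":0,"z":0,"spin":0,"hand":0.3},{"x":0,"y":0,"z":0,"spin":0,"hand":0.3}]}}

```text
clock: 24.3
tcp_pos: [0.6516, -0.1194, 0.3988]
ee_rot: [-0.0, 0.721, 0.693, -0.0]
contact_force: [0.4, 0.2, 1.1]
opening: 0.0558
gripper_force: 0.0
```

{"fn": "arm_command", "kwargs": {"commands": [{"x":0,"y":0,"z":0,"spin":0,"hand":0.3},{"x":0,"y":0,"z":0,"spin":0,"hand":0.3},{"x":0,"y":0,"z":0,"spin":0,"hand":0.3},{"x":0,"y":0,"z":0,"spin":0,"hand":0.3},{"x":0,"y":0,"z":0,"spin":0,"hand":0.3}]}}

```text
clock: 24.72
tcp_pos: [0.6516, -0.1194, 0.3988]
ee_rot: [0.0, 0.721, 0.693, -0.0]
contact_force: [-0.3, 0.2, -0.4]
opening: 0.0556
gripper_force: 0.0
```

{"fn": "arm_command", "kwargs": {"commands": [{"x":0,"y":0,"z":0,"spin":0,"hand":0.3},{"x":0,"y":0,"z":0,"spin":0,"hand":0.3},{"x":0,"y":0,"z":0,"spin":0,"hand":0.3},{"x":0,"y":0,"z":0,"spin":0,"hand":0.3},{"x":0,"y":0,"z":0,"spin":0,"hand":0.3}]}}

```text
clock: 25.13
tcp_pos: [0.6516, -0.1193, 0.3988]
ee_rot: [0.0, 0.721, 0.693, -0.0]
contact_force: [0.7, 1.2, 0.0]
opening: 0.0556
gripper_force: 0.0
```

```bash
python3 - <<'E'
from u import *
# motion in the caddies' region against a static region, over 2 s
f=[cam("side")["color"].astype(int) for _ in range(40)]
for k in(1,2,4,6,8,12,20,39):
    d=np.abs(f[k]-f[0]);print(k,"caddies",d[205:280,370:398].mean().round(2),d[205:280,370:398].max(),"static",d[300:375,300:328].mean().round(2),d[205:280,440:468].max())
print(bot.read_state()["clock"])
g=cv2.cvtColor(f[-1].astype(np.uint8),cv2.COLOR_BGR2GRAY);np.set_printoptions(linewidth=200)
for r in(240,250,260,268,273,277,281):print(r,g[r,364:398])
E
```

```text
1 caddies 3.54 39 static 1.99 11
2 caddies 4.66 62 static 1.96 15
4 caddies 4.86 67 static 2.01 15
6 caddies 2.83 42 static 2.0 13
8 caddies 4.46 60 static 1.95 12
12 caddies 8.38 99 static 2.02 12
20 caddies 3.06 39 static 1.94 15
39 caddies 2.45 23 static 1.98 13
27.1333
240 [107 107 153 175 175 175 172 174 174 178 176 178 176 172 146 101  87  93  95  98  95  95  93  98  95  93  94  98  96 108 152 171 145 109]
250 [177 178 179 179 162 120  86  92  93  93  90  91  92  93  90  90  90  89  94  91  90  96 100 111 105 105 154 174 173 175 174 171 173 177]
260 [ 70  69  72  71  77  81  80  81  83  89  85  83 120 140 149 132 112 100 100 101 102 100  98  96  98  96 100 100  94  82  69  68  70  71]
268 [ 59  59  60  57  53  55  54  65  78  81  82  77  93  99  98 102 101  99  99  98  94  97  96  97  98  99  98 100 103  84  67  70  68  69]
273 [ 64  57  57  58  60  59  61  56  56  65  80 102 100 100  98  99 100  98 100 100 100 100  98  91  89  86  85  76  74  67  70  71  72  71]
277 [65 63 64 64 65 60 66 62 59 60 60 57 61 70 73 75 73 72 72 73 74 72 71 74 71 70 71 73 74 71 73 71 68 70]
281 [72 71 71 70 65 69 67 65 66 67 64 65 62 60 62 70 75 73 75 72 74 77 74 74 73 73 69 71 69 72 68 70 71 72]
```

Still a slight swing, so I'll wait longer.

```bash
python3 - <<'E'
from u import *
for n in range(2):
    f=[cam("side")["color"].astype(int) for _ in range(50)]
    r=[np.abs(f[k]-f[0])[205:280,370:398].mean().round(1) for k in range(1,50,2)];print(bot.read_state()["clock"],r)
E
```

```text
29.6333 [np.float64(2.3), np.float64(3.0), np.float64(4.1), np.float64(4.9), np.float64(5.0), np.float64(4.9), np.float64(4.5), np.float64(4.0), np.float64(3.7), np.float64(3.6), np.float64(3.6), np.float64(3.6), np.float64(3.6), np.float64(3.6), np.float64(3.6), np.float64(3.7), np.float64(3.6), np.float64(3.6), np.float64(3.6), np.float64(3.6), np.float64(3.6), np.float64(3.6), np.float64(3.7), np.float64(3.6), np.float64(3.6)]
32.1333 [np.float64(2.0), np.float64(2.0), np.float64(2.0), np.float64(2.0), np.float64(2.1), np.float64(2.0), np.float64(2.0), np.float64(2.0), np.float64(2.0), np.float64(2.0), np.float64(2.0), np.float64(2.0), np.float64(2.0), np.float64(2.1), np.float64(2.0), np.float64(2.0), np.float64(2.0), np.float64(2.0), np.float64(2.0), np.float64(2.0), np.float64(2.0), np.float64(2.0), np.float64(2.1), np.float64(2.0), np.float64(2.0)]
```

{"fn": "arm_command", "kwargs": {"commands": [{"x":0,"y":0,"z":0,"spin":0,"hand":0.3},{"x":0,"y":0,"z":0,"spin":0,"hand":0.3},{"x":0,"y":0,"z":0,"spin":0,"hand":0.3},{"x":0,"y":0,"z":0,"spin":0,"hand":0.3},{"x":0,"y":0,"z":0,"spin":0,"hand":0.3}]}}

```text
clock: 32.55
tcp_pos: [0.6516, -0.1193, 0.3988]
ee_rot: [0.0, 0.721, 0.693, 0.0]
contact_force: [0.0, 0.4, -0.5]
opening: 0.0553
gripper_force: 0.0
```

{"fn": "arm_command", "kwargs": {"commands": [{"x":0,"y":0,"z":0,"spin":0,"hand":0.3},{"x":0,"y":0,"z":0,"spin":0,"hand":0.3},{"x":0,"y":0,"z":0,"spin":0,"hand":0.3},{"x":0,"y":0,"z":0,"spin":0,"hand":0.3},{"x":0,"y":0,"z":0,"spin":0,"hand":0.3}]}}

```text
clock: 32.97
tcp_pos: [0.6516, -0.1193, 0.3988]
ee_rot: [-0.0, 0.721, 0.693, -0.0]
contact_force: [0.4, 0.7, 0.7]
opening: 0.055
gripper_force: 0.0
```

{"fn": "arm_command", "kwargs": {"commands": [{"x":0,"y":0,"z":0,"spin":0,"hand":0.3},{"x":0,"y":0,"z":0,"spin":0,"hand":0.3},{"x":0,"y":0,"z":0,"spin":0,"hand":0.3},{"x":0,"y":0,"z":0,"spin":0,"hand":0.3},{"x":0,"y":0,"z":0,"spin":0,"hand":0.3}]}}

```text
clock: 33.38
tcp_pos: [0.6516, -0.1193, 0.3988]
ee_rot: [-0.0, 0.721, 0.693, -0.0]
contact_force: [0.6, 0.1, -1.1]
opening: 0.0555
gripper_force: 0.0
```

{"fn": "arm_command", "kwargs": {"commands": [{"x":0,"y":0,"z":0,"spin":0,"hand":0.3},{"x":0,"y":0,"z":0,"spin":0,"hand":0.3},{"x":0,"y":0,"z":0,"spin":0,"hand":0.3},{"x":0,"y":0,"z":0,"spin":0,"hand":0.3},{"x":0,"y":0,"z":0,"spin":0,"hand":0.3}]}}

```text
clock: 33.8
tcp_pos: [0.6516, -0.1193, 0.3988]
ee_rot: [0.0, 0.721, 0.693, -0.0]
contact_force: [0.8, 0.4, -0.2]
opening: 0.0557
gripper_force: 0.0
```

{"fn": "arm_command", "kwargs": {"commands": [{"x":0,"y":0,"z":0,"spin":0,"hand":0.3},{"x":0,"y":0,"z":0,"spin":0,"hand":0.3},{"x":0,"y":0,"z":0,"spin":0,"hand":0.3},{"x":0,"y":0,"z":0,"spin":0,"hand":0.3},{"x":0,"y":0,"z":0,"spin":0,"hand":0.3}]}}

```text
clock: 34.22
tcp_pos: [0.6516, -0.1193, 0.3988]
ee_rot: [-0.0, 0.721, 0.693, -0.0]
contact_force: [1.2, 0.4, 0.8]
opening: 0.0557
gripper_force: 0.0
```

{"fn": "arm_command", "kwargs": {"commands": [{"x":0,"y":0,"z":0,"spin":0,"hand":0.3},{"x":0,"y":0,"z":0,"spin":0,"hand":0.3},{"x":0,"y":0,"z":0,"spin":0,"hand":0.3},{"x":0,"y":0,"z":0,"spin":0,"hand":0.3},{"x":0,"y":0,"z":0,"spin":0,"hand":0.3}]}}

```text
clock: 34.63
tcp_pos: [0.6516, -0.1193, 0.3988]
ee_rot: [0.0, 0.721, 0.693, 0.0]
contact_force: [-0.3, 0.2, -0.3]
opening: 0.0561
gripper_force: 0.0
```

{"fn": "arm_command", "kwargs": {"commands": [{"x":0,"y":0,"z":0,"spin":0,"hand":0.3},{"x":0,"y":0,"z":0,"spin":0,"hand":0.3},{"x":0,"y":0,"z":0,"spin":0,"hand":0.3},{"x":0,"y":0,"z":0,"spin":0,"hand":0.3},{"x":0,"y":0,"z":0,"spin":0,"hand":0.3}]}}

```text
clock: 35.05
tcp_pos: [0.6516, -0.1193, 0.3988]
ee_rot: [-0.0, 0.721, 0.693, -0.0]
contact_force: [0.8, -0.4, 0.3]
opening: 0.0559
gripper_force: 0.0
```

{"fn": "arm_command", "kwargs": {"commands": [{"x":0,"y":0,"z":0,"spin":0,"hand":0.3},{"x":0,"y":0,"z":0,"spin":0,"hand":0.3},{"x":0,"y":0,"z":0,"spin":0,"hand":0.3},{"x":0,"y":0,"z":0,"spin":0,"hand":0.3},{"x":0,"y":0,"z":0,"spin":0,"hand":0.3}]}}

```text
clock: 35.47
tcp_pos: [0.6516, -0.1194, 0.3988]
ee_rot: [-0.0, 0.721, 0.693, -0.0]
contact_force: [-0.6, -1.5, -0.5]
opening: 0.0551
gripper_force: 0.0
```

```bash
python3 - <<'E'
from u import *
f=[cam("side")["color"].astype(int) for _ in range(14)]
print(bot.read_state()["clock"],[np.abs(f[k]-f[0])[205:280,370:398].mean().round(1) for k in range(1,14)])
E
```

```text
36.1667 [np.float64(2.0), np.float64(2.0), np.float64(2.0), np.float64(2.0), np.float64(2.0), np.float64(2.0), np.float64(2.0), np.float64(2.1), np.float64(2.0), np.float64(2.1), np.float64(2.0), np.float64(2.0), np.float64(2.0)]
```

Completely still, down to camera noise. Handing in.

```bash
python3 -c "
from station import bot
print(bot.finish_job())"
```

```text
the job is handed in; nothing more can be done
None
```

The job is handed in at about 36 s: the rod caddy hangs on the stand's bar with the flat-bottomed caddy on its rod, both released and still on camera; no verdict came back, and I did not check the bystanders at the end.

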